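Spice tubes at the food stall: open one flip cap, press another shut

ROBOT

A 6-joint arm with a two-finger parallel gripper is mounted at the origin on the work surface. World frame = base frame: x ahead of the robot, y to its left, z up, the work surface at z = 0. Lengths are in mm, angles in rad, forces in N, time in s.
With the tool pointing down it reaches from about 275 to 1000 mm from the base axis. Payload 8.4 kg.
Tool frame: the origin (TCP) lies midway between the tips of the shut fingers; the grasp point (between the pads) lies 19 mm behind it; z points along the fingers, x is the direction in which the jaws open and shut, and the axes are right-handed (so a half turn about z gives the same grasp; the last joint's range is limited). The gripper opens to 85 mm and grips with 20 to 120 N. Pads are 22 mm wide; open, the fingers measure 114 mm over their backs; the gripper's body (76 mm by 85 mm) begins 54 mm behind the grasp point. The pads swing forward as they close: fully open they stand 13 mm farther back than shut.
Start: joints at [-1.107, 0.353, 1.633, -0, 1.155, -0.002], TCP at [280.71, -558.417, 231.281] pointing down, gripper open.
Joint ranges: [-2.63, 2.63], [-0.92, 2.1], [0.06, 2.66], [-1.3, 4.44], [0, 2.69], [-3.02, 3.02]. Speed limits (rad/s): [2.22, 2.22, 2.79, 3.14, 3.14, 3.14].

INTERFACE

Orientations are given as [roll, pitch, yaw] about the fixed x, y, z axes, in that order (R = Rz(yaw) Ry(pitch) Rx(roll)).
In Python, from rig import sense, grab_frame, camera_model, job gives the robot as it stands.
- The arm moves only by the tool arm_command, never from a script. Its argument "plan" is a list of rows, each an object with "translation": the shift along the tool's x, y, z in cm, a list of three; "twist": the turn about the tool's z in rad; "gripper": the opening, from 0 (shut) to 1 (fully open). A call has exactly 5 rows; each row is the pose to reach, as a shift and turn from the pose measured when the call began, along the tool's axes at that moment; what a row does not reach only later rows make up. A row lasts 1/12 s, in which the tool goes at most 41.7 mm and 7.16 degrees, less where a joint would pass 70% of its speed; a pose out of reach is approached as far as the arm can. A call with a gripper value outside its range is refused whole. The fingers move at their own pace and stop on an object; "squeeze" is the grip in N (left out, the last holds). Time passes only in rows, so rows that repeat a pose let the fingers close, or fill a call up. It gives the time, the measured TCP pose, the force and the opening at its end, in the units of the state.
- sense(): the state, without advancing time (a new reading comes with each control period).
- grab_frame(name): name is "side" or "top" or "wrist"; returns the picture (420x560x3 uint8, blue, green, red); there is no depth.
- camera_model(name): a dict with "fx", "fy", "cx", "cy" (pixels), "dist_coeffs" ([k1, k2, p1, p2, k3] as OpenCV has them; the pictures are not rectified), "pose" (4x4, takes a point from camera to world coordinates). Camera axes: x right, y down, z forward; pixel columns grow to the right and rows downward; lengths in mm; the calibration is good to about 2 mm. A picture is of the moment at which its call begins: read the wrist's pose just before it. camera_model takes no time and is no camera call; for the wrist camera it gives the pose at the moment of the call.
- job.sign_off(): hands the job in, once; it reports no verdict.
The state is a dict: "clock": time; "qpos": joint angles; "qvel": joint speeds; "joint_efforts": joint torques, N m; "eef_pos": TCP position; "tcp_rot": TCP orientation; "contact_force": force on the tool from outside, world axes, zero at the start; "wrist_torque": the same for the moment, N m; "opening": opening from 0.0 (shut) to 1.0 (fully open).
Only numpy, scipy, OpenCV 4.12 (cv2) and the standard library are available. Lean on these libraries where they do the work, as an engineer would, in place of code of your own. Each camera call takes 0.05 s, during which the arm holds its last target.

TASK

First take the wooden turner off the spice rack and lay it flat along its clay rest, across both white ridges and about centred. Then flip the blue cap open past upright so that it stays open, and last swing the green cap over and press it fully shut with a firm, steady push of about 20 newtons held for half a second (it seals above 8 N once shut and cracks above 45 N). Leave the yellow cap shut and everything else on the table where it is.

Things in the scene. Friction and masses are not known exactly. Their poses are not given: they have to be found in the camera images.
- blue_tube: white spice tube, 38 mm diameter, blue flip cap, fixed in the rack. Origin on its axis, 20 mm above the table; z up, x level from the cap's tab side to its hinge side. Hinge line parallel to y through x 21, z 95 mm. Shut, the cap is a disc 40 mm wide at z 95 to 105 mm, its tab reaching to x = -37 mm. The tubes stand in one row 70 mm apart, in any order, each turned up to 0.22 rad
- blue_tab (a point): centre of the blue cap's thumb tab, a bar 14 mm wide (along y), standing 16 mm out of the disc's rim, 7 mm thick; it turns with the cap (cap's frame: x along the cap from tab to hinge, z out of its top). It lies 49.5 mm from the hinge line and, shut, 5.5 mm above it
- blue_cap (a joint): hinge angle of the blue cap: 0 shut, 1.57 standing upright, 2.3 the stop when folded right back. Stiff: about 0.15 N m to move it either way (3 to 4 N at the tab), and it stays where it is left (starts shut)
- green_tube: white spice tube, 38 mm diameter, green flip cap, fixed in the rack. Origin on its axis, 20 mm above the table; z up, x level from the cap's tab side to its hinge side. Hinge line parallel to y through x 21, z 95 mm. Shut, the cap is a disc 40 mm wide at z 95 to 105 mm, its tab reaching to x = -37 mm. The tubes stand in one row 70 mm apart, in any order, each turned up to 0.22 rad
- green_tab (a point): centre of the green cap's thumb tab, a bar 14 mm wide (along y), standing 16 mm out of the disc's rim, 7 mm thick; it turns with the cap (cap's frame: x along the cap from tab to hinge, z out of its top). It lies 49.5 mm from the hinge line and, shut, 5.5 mm above it
- green_cap (a joint): hinge angle of the green cap: 0 shut, 1.57 standing upright, 2.3 the stop when folded right back. Stiff: about 0.15 N m to move it either way (3 to 4 N at the tab), and it stays where it is left (starts folded back, 1.9 to 2.2). Once it is shut, no force on this tube or cap, squeezing included, may pass 45 N
- yellow_tube: white spice tube, 38 mm diameter, yellow flip cap, fixed in the rack. Origin on its axis, 20 mm above the table; z up, x level from the cap's tab side to its hinge side. Hinge line parallel to y through x 21, z 95 mm. Shut, the cap is a disc 40 mm wide at z 95 to 105 mm, its tab reaching to x = -37 mm. The tubes stand in one row 70 mm apart, in any order, each turned up to 0.22 rad
- yellow_tab (a point): centre of the yellow cap's thumb tab, a bar 14 mm wide (along y), standing 16 mm out of the disc's rim, 7 mm thick; it turns with the cap (cap's frame: x along the cap from tab to hinge, z out of its top). It lies 49.5 mm from the hinge line and, shut, 5.5 mm above it
- yellow_cap (a joint): hinge angle of the yellow cap: 0 shut, 1.57 standing upright, 2.3 the stop when folded right back. Stiff: about 0.15 N m to move it either way (3 to 4 N at the tab), and it stays where it is left (starts shut; to be left shut)
- rack: wooden spice rack block, 85 x 290 x 45 mm (x, y, z), fixed; origin at the centre of its underside; the tubes stand along its y axis with their tabs to its -x side. At each end of the row (y = +-131 mm, x = -25 mm) a slim post (18 x 12 mm) rises to 129 mm above the table, 4 mm above the shut caps' tops
- turner_mid (a point): centre of the loose wooden turner, 290 mm long (its x), flat underside, 70 g, half-way up its handle; the handle is 18 mm wide (y) and 12 mm thick, the blade (the last 90 mm at +x) 36 mm wide and 7 mm thick; it balances within 10 mm of this point. It starts lying across the two posts of the rack, over the tabs of the caps
- rest: clay turner rest, fixed: a slab 190 x 110 mm (x, y), 10 mm thick, with two white ridges across it at x = +-65 mm, each 16 mm wide with its flat top 30 mm above the table; origin at the centre of its underside. The turner lies along its x axis across both ridges, either way round
- mug: loose clay mug, 76 mm in diameter, 85 mm high; bystander; origin at the centre of its underside
- bowl: loose clay bowl, 100 mm in diameter, 42 mm high; bystander in front of the rack; origin at the centre of its underside
- salsa: loose green bottle, 60 mm in diameter, 170 mm high; bystander to the left of the rack; origin at the centre of its underside
- jar: loose amber jar, 70 mm in diameter, 90 mm high; bystander between rack and rest; origin at the centre of its underside
Things that resemble listed ones, but are neither listed nor needed, are in the scene too. Leave any turquoise look-alike of the rest alone.

How it is judged (in metres and radians):
On the way, in this order (a step that is already met when the one before it is completed fails the run):
1. the turner lies flat on its rest, released, with the blue cap still shut and the green one still open (horizontal distance between turner_mid and rest below 0.035 m and angle between the x axis of turner_mid and the x axis of rest, either way round below 0.3 rad and z of turner_mid in the frame of rest between 0.03 and 0.042 m and angle between turner_mid's own z axis and vertical below 0.12 rad and contact force between the fingers and turner below 0.1 N and value of joint blue_cap below 0.3 rad and value of joint green_cap above 1 rad), for 0.2 s.
2. the blue cap is open past upright, before the green one is pressed shut (value of joint blue_cap above 1.6 rad and value of joint green_cap above 0.1 rad), for 0.2 s.
3. the green cap is pressed while shut, with more than 8 N for 0.3 s (value of joint green_cap below 0.06 rad and contact force between anything else and green_tube above 8 N), for 0.3 s.
At the end, for the whole second after the job is handed in: The turner lies at rest flat across both ridges of its clay rest (middle within 35 mm of the rest's centre, within 0.3 rad of its length); the blue cap stands open at more than 1.6 rad, the green cap is shut to within 0.06 rad and the yellow cap within 0.1 rad (horizontal distance between turner_mid and rest below 0.035 m and angle between the x axis of turner_mid and the x axis of rest, either way round below 0.3 rad and z of turner_mid in the frame of rest between 0.03 and 0.042 m and angle between turner_mid's own z axis and vertical below 0.12 rad and linear speed of turner below 0.01 m/s and value of joint blue_cap above 1.6 rad and value of joint green_cap below 0.06 rad and value of joint yellow_cap below 0.1 rad); the robot touches nothing.
It fails at once if the shut green cap is pressed with more than 45 N (value of joint green_cap below 0.1 rad and contact force between anything else and green_tube above 45 N).
It fails at once if the yellow cap is opened (value of joint yellow_cap above 0.25 rad).
It fails at once if a bystander is pushed more than 30 mm or tipped (distance of any of mug, bowl, salsa, jar from where it was at the start of the episode above 0.03 m or angle between any of mug, bowl, salsa, jar's own z axis and vertical above 0.4 rad).
It also fails if it takes over 72 s, if anything falls off the work surface, if the arm or the gripper's body presses on something with over 40 N, if the wrist force passes 120 N, or if a joint passes its speed limit or range.

## Working session

There is one attempt and no reset: what is moved stays moved. The work goes in short steps, Python scripts to look and compute and a tool call to move; the robot and the scene stay as the last step left them, time stands still between calls to the robot, and variables do not carry over. Pictures are saved under pics/ and viewed, and the job is handed in when it is done.

Besides the shell and the picture viewer there is one more tool, called as a command line: name --argument value ..., lists and objects as JSON in quotes. arm_command: Moves the arm, as the interface text tells. Its arguments: {"type":"object","properties":{"plan":{"type":"array","items":{"type":"object","properties":{"translation":{"type":"array","items":{"type":"number"}},"twist":{"type":"number"},"gripper":{"type":"number"}}}},"squeeze":{"type":"number"}},"required":["plan"]}

```bash
mkdir -p pics; ls; python3 - <<'E'
from rig import sense, grab_frame, camera_model, job
import cv2
print(sense())
for n in ["side","top","wrist"]:
    m=camera_model(n); print(n,m)
    cv2.imwrite(f"pics/{n}0.png",grab_frame(n))
E
```

```text
pics
{'clock': 0.0, 'qpos': array([-1.10742862e+00,  3.53608973e-01,  1.63413412e+00, -8.93192667e-06,
        1.15519919e+00, -2.41531821e-03]), 'qvel': array([-6.95188100e-04,  2.35473261e-04,  1.33830073e-05,  1.37413517e-03,
        2.18971372e-04,  4.60809693e-04]), 'joint_efforts': array([ 3.03905501e-03, -6.05252123e+01, -3.42064583e+01,  2.77534718e-04,
        9.29054775e-03,  3.63803174e-07]), 'eef_pos': array([ 280.47893222, -558.00090489,  230.58615295]), 'tcp_rot': array([ 3.14158775e+00,  1.34964989e-03, -1.10500970e+00]), 'contact_force': array([-0.14975941, -0.82389084,  0.27061134]), 'wrist_torque': array([0.02761792, 0.01695144, 0.01034203]), 'opening': 1.0027427051685407}
side {'fx': 430.35742563873924, 'fy': 430.35742563873924, 'cx': 276.2525887440657, 'cy': 205.94408252727422, 'dist_coeffs': array([-0.04626968,  0.        ,  0.        ,  0.        ,  0.        ]), 'pose': array([[-7.02450816e-01, -3.68726144e-01,  6.08772439e-01,
        -1.57997254e+02],
       [-7.11548789e-01,  3.83245479e-01, -5.88915294e-01,
         7.42836731e+02],
       [-1.61608192e-02,
[... 540 characters left out ...]
02, -9.19982704e-02, -9.95470317e-01,
         1.48256775e+03],
       [ 0.00000000e+00,  0.00000000e+00,  0.00000000e+00,
         1.00000000e+00]])}
wrist {'fx': 309.60412244783487, 'fy': 309.60412244783487, 'cx': 280.04788476572986, 'cy': 209.78026110483805, 'dist_coeffs': array([-0.04141773,  0.        ,  0.        ,  0.        ,  0.        ]), 'pose': array([[ 4.49730248e-01, -8.61314246e-01, -2.36390511e-01,
         3.40534606e+02],
       [-8.93163681e-01, -4.34035911e-01, -1.17777193e-01,
        -5.28382887e+02],
       [-1.15879681e-03,  2.64103385e-01, -9.64493680e-01,
         3.72773834e+02],
       [ 0.00000000e+00,  0.00000000e+00,  0.00000000e+00,
         1.00000000e+00]])}
```

View pics/side0.png

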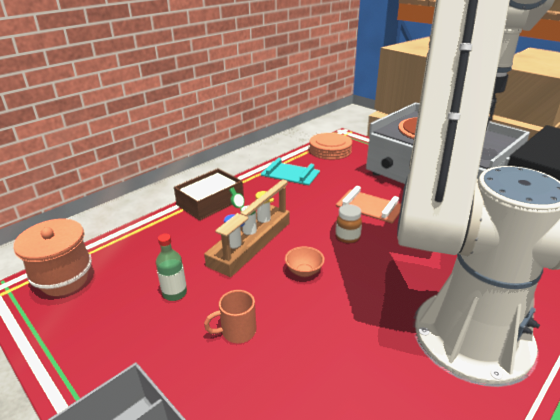

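View pics/top0.png

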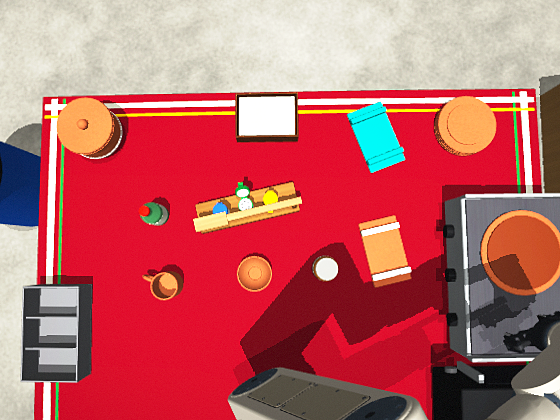

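View pics/wrist0.png

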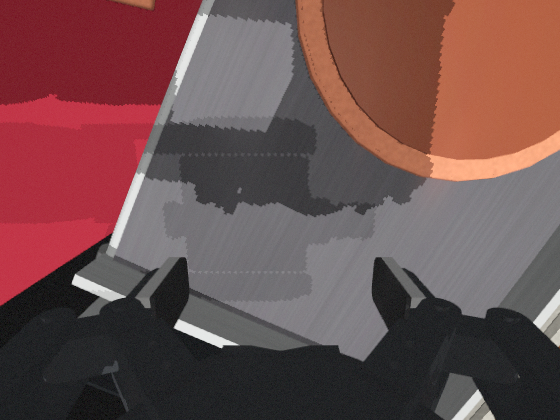

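Top view: blue cap is at (220,208), green cap in the middle and folded back at (243,190), yellow at (270,198). The turner runs from (195,224), its blade end, to (300,201). The terracotta slab with white ridges at (385,250) is the rest. The turquoise slab at (375,137) is the look-alike. The green salsa bottle top at (153,212) could be mistaken for the green cap.

```bash
cat > h.py <<'E'
import numpy as np, cv2
from rig import sense, grab_frame, camera_model, job
def pix2plane(m,uv,z):
    K=np.array([[m['fx'],0,m['cx']],[0,m['fy'],m['cy']],[0,0,1]])
    p=cv2.undistortPoints(np.array(uv,float).reshape(-1,1,2),K,m['dist_coeffs']).reshape(-1,2)
    d=np.c_[p,np.ones(len(p))]@m['pose'][:3,:3].T; o=m['pose'][:3,3]
    return o+d*((z-o[2])/d[:,2])[:,None]
def proj(m,P):
    K=np.array([[m['fx'],0,m['cx']],[0,m['fy'],m['cy']],[0,0,1]])
    T=np.linalg.inv(m['pose']); r,_=cv2.Rodrigues(T[:3,:3])
    return cv2.projectPoints(np.array(P,float).reshape(-1,1,3),r,T[:3,3],K,m['dist_coeffs'])[0].reshape(-1,2)
def crop(n,im,x0,y0,x1,y1,s):
    c=cv2.resize(im[y0:y1,x0:x1],None,fx=s,fy=s,interpolation=cv2.INTER_CUBIC)
    cv2.imwrite(f"pics/{n}.png",c)
E
python3 - <<'E'
from h import *
im=cv2.imread('pics/top0.png')
crop('top_rack',im,185,170,310,245,6)
crop('top_rest',im,340,200,430,300,6)
im=cv2.imread('pics/side0.png')
crop('side_rack',im,195,170,300,280,5)
E
```

```text
(no output)
```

View pics/top_rack.png

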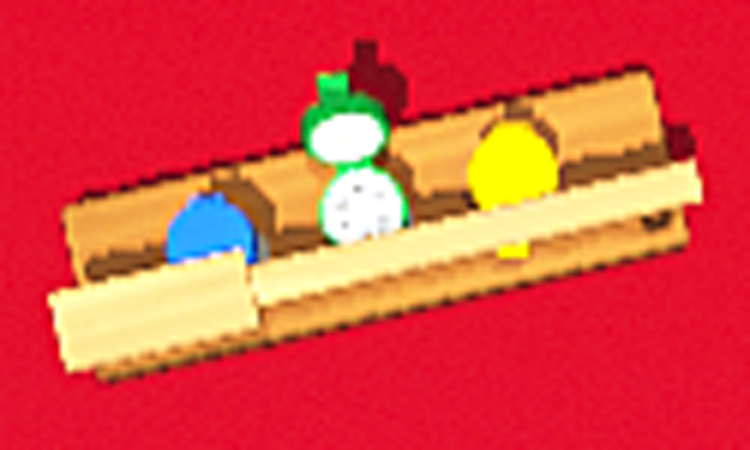

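View pics/top_rest.png

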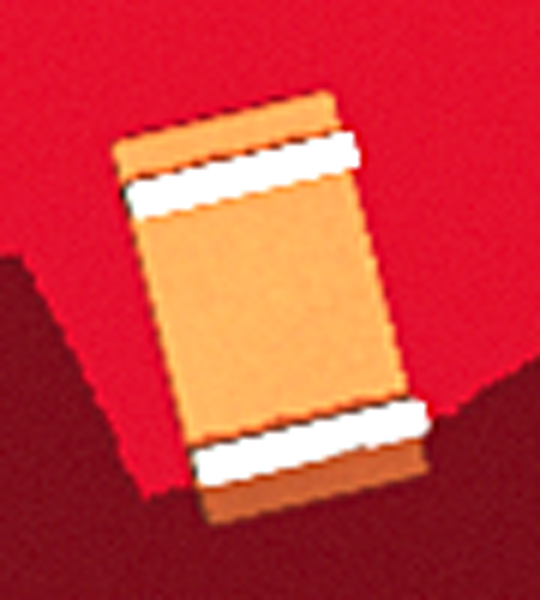

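View pics/side_rack.png

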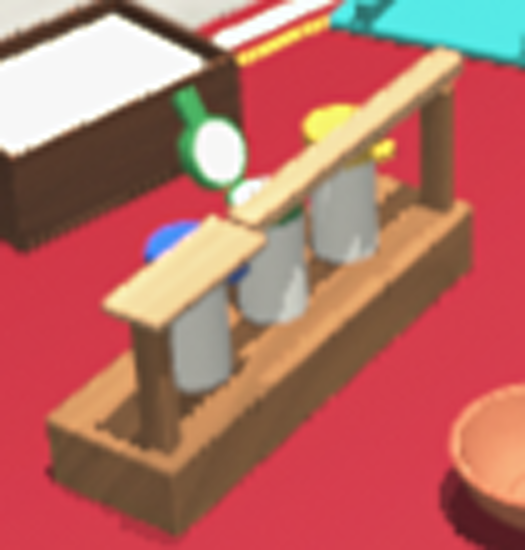

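```bash
python3 - <<'E'
from h import *
m=camera_model('top')
f=lambda pts,x0,y0:[(x0+(a+.5)/6-.5,y0+(b+.5)/6-.5) for a,b in pts]
np.set_printoptions(precision=1,suppress=True)
print('rack z45 TL,TR,BR',pix2plane(m,f([(63,205),(648,68),(687,240)],185,170),45))
print('turner ends z~138',pix2plane(m,f([(60,332),(700,182)],185,170),138.5))
print('junction', pix2plane(m,f([(252,278)],185,170),138.5))
print('yellow disc c,tab z125',pix2plane(m,f([(512,165),(513,252)],185,170),125))
print('blue disc',pix2plane(m,f([(210,235)],185,170),125))
print('green tube top z115',pix2plane(m,f([(365,207)],185,170),115))
print('rest z10 corners TL TR BR BL',pix2plane(m,f([(113,145),(333,92),(430,470),(210,522)],340,200),10))
print('ridges z30',pix2plane(m,f([(126,185),(354,133),(360,165),(130,218),(192,453),(424,398),(430,432),(198,486)],340,200),30))
s=camera_model('side')
g=lambda pts,x0,y0:[(x0+(a+.5)/5-.5,y0+(b+.5)/5-.5) for a,b in pts]
print('side turner: blade end top corners, handle end',pix2plane(s,g([(107,303),(158,322)],195,170),136),pix2plane(s,g([(430,55),(460,62)],195,170),141))
print('rack front bottom corner', pix2plane(s,g([(178,460)],195,170),45),pix2plane(s,g([(470,210),(50,418)],195,170),45))
for n,uv in dict(mug=(165,285),bowl=(255,273),salsa=(153,212),jar=(326,268)).items(): print(n,pix2plane(m,[uv],60 if n!='salsa' else 120))
E
```

```text
rack z45 TL,TR,BR [[607.4 269.8  45. ]
 [669.6 -10.2  45. ]
 [587.1 -27.5  45. ]]
turner ends z~138 [[541.7 254.7 138.5]
 [605.3 -30.6 138.5]]
junction [[564.8 169.  138.5]]
yellow disc c,tab z125 [[615.4  53.2 125. ]
 [576.1  53.2 125. ]]
blue disc [[585.4 189.4 125. ]]
green tube top z115 [[598.1 120.2 115. ]]
rest z10 corners TL TR BR BL [[ 546.6 -200.3   10. ]
 [ 571.  -307.4   10. ]
 [ 388.9 -348.3   10. ]
 [ 365.4 -242.2   10. ]]
ridges z30 [[ 526.4 -203.    30. ]
 [ 549.9 -312.3   30. ]
 [ 534.6 -314.7   30. ]
 [ 510.7 -204.5   30. ]
 [ 399.3 -231.    30. ]
 [ 423.9 -341.5   30. ]
 [ 407.8 -343.9   30. ]
 [ 383.7 -233.4   30. ]]
side turner: blade end top corners, handle end [[554.6 257.4 136. ]
 [524.6 250.1 136. ]] [[610.6 -19.9 141. ]
 [592.4 -25.9 141. ]]
rack front bottom corner [[528.6 243.2  45. ]] [[583.7 -24.9  45. ]
 [602.4 267.9  45. ]]
mug [[378.2 351.4  60. ]]
bowl [[409.7  98.5  60. ]]
salsa [[579.1 372.  120. ]]
jar [[421.7 -99.6  60. ]]
```

```bash
cat >> h.py <<'E'
from scipy.spatial.transform import Rotation as Ro
def delta(p,yaw=None):
    s=sense(); R=Ro.from_euler('xyz',s['tcp_rot']).as_matrix()
    d=R.T@(np.array(p,float)-s['eef_pos'])/10
    tw=0 if yaw is None else (s['tcp_rot'][2]-yaw+np.pi)%(2*np.pi)-np.pi
    print('t',round(s['clock'],2),'pos',s['eef_pos'].round(1),'rpy',s['tcp_rot'].round(3),'F',s['contact_force'].round(1),'open',round(s['opening'],2))
    print('shift cm',d.round(2),'twist',round(tw,3))
    return d,tw
E
python3 -c "
from h import *
delta([573,112,330],0.22)"
```

```text
t 0.15 pos [ 280.5 -558.1  230.7] rpy [-3.142e+00  1.000e-03 -1.105e+00] F [-0.2  0.4  0.3] open 1.0
shift cm [-46.75 -56.23  -9.88] twist -1.325
```

arm_command --plan '[{"translation":[-3,-3.5,-2.5],"twist":-0.1,"gripper":0.47},{"translation":[-5.5,-6.5,-5],"twist":-0.2,"gripper":0.47},{"translation":[-8,-9.5,-7],"twist":-0.3,"gripper":0.47},{"translation":[-10.5,-12.5,-9],"twist":-0.42,"gripper":0.47},{"translation":[-13,-15.5,-10],"twist":-0.54,"gripper":0.47}]'

```text
clock: 0.57
eef_pos: [354.3, -387.1, 326.7]
tcp_rot: [-3.141, -0.001, -0.56]
contact_force: [0.9, 0.2, 0.3]
opening: 0.472
```

```bash
python3 -c "
from h import *
delta([573,112,330],0.22)"
```

```text
t 0.57 pos [ 354.3 -387.1  326.7] rpy [-3.141e+00 -1.000e-03 -5.600e-01] F [0.9 0.2 0.3] open 0.47
shift cm [ -7.98 -53.9   -0.33] twist -0.78
```

arm_command --plan '[{"translation":[-0.6,-4,-0.3],"twist":-0.12,"gripper":0.47},{"translation":[-1.2,-8,-0.3],"twist":-0.24,"gripper":0.47},{"translation":[-1.8,-12,-0.3],"twist":-0.36,"gripper":0.47},{"translation":[-2.4,-16,-0.3],"twist":-0.48,"gripper":0.47},{"translation":[-3,-20,-0.3],"twist":-0.6,"gripper":0.47}]'

```text
clock: 0.98
eef_pos: [435.3, -199.7, 329.7]
tcp_rot: [3.141, -0.001, 0.046]
contact_force: [0.4, -0.3, 0.5]
opening: 0.473
```

```bash
python3 -c "
from h import *
delta([573,112,330],0.22)"
```

```text
t 0.98 pos [ 435.3 -199.7  329.7] rpy [ 3.141e+00 -1.000e-03  4.600e-02] F [ 0.4 -0.3  0.5] open 0.47
shift cm [ 1.518e+01 -3.051e+01 -3.000e-02] twist -0.174
```

arm_command --plan '[{"translation":[1.9,-3.7,0],"twist":-0.04,"gripper":0.47},{"translation":[3.8,-7.4,0],"twist":-0.08,"gripper":0.47},{"translation":[5.7,-11.1,0],"twist":-0.12,"gripper":0.47},{"translation":[7.6,-14.8,0],"twist":-0.16,"gripper":0.47},{"translation":[9.5,-18.5,0],"twist":-0.174,"gripper":0.47}]'

```text
clock: 1.4
eef_pos: [521.5, -9.8, 329.8]
tcp_rot: [3.141, -0.001, 0.222]
contact_force: [1.3, -1.3, 0.0]
opening: 0.469
```

```bash
python3 -c "
from h import *
delta([573,112,330],0.22)"
```

```text
t 1.4 pos [521.5  -9.8 329.8] rpy [ 3.141e+00 -1.000e-03  2.220e-01] F [ 1.3 -1.3  0. ] open 0.47
shift cm [  7.71 -10.75  -0.02] twist 0.002
```

arm_command --plan '[{"translation":[1.8,-1,0],"twist":0,"gripper":0.47},{"translation":[3.6,-2,0],"twist":0,"gripper":0.47},{"translation":[5.4,-3,0],"twist":0,"gripper":0.47},{"translation":[7,-4,0],"twist":0,"gripper":0.47},{"translation":[7.7,-4,0],"twist":0,"gripper":0.47}]'

```text
clock: 1.82
eef_pos: [588.8, 48.2, 329.3]
tcp_rot: [-3.141, -0.001, 0.224]
contact_force: [-0.0, -0.8, -0.2]
opening: 0.474
```

```bash
python3 -c "
from h import *
import pickle
m=camera_model('wrist'); im=grab_frame('wrist'); pickle.dump((m,im),open('w1.pkl','wb')); cv2.imwrite('pics/w1.png',im)
delta([573,112,330],0.22)"
```

```text
t 1.87 pos [589.2  47.4 329.2] rpy [ 3.141e+00 -1.000e-03  2.240e-01] F [ 0.1 -0.4 -0.2] open 0.47
shift cm [-0.15 -6.66 -0.08] twist 0.004
```

View pics/w1.png

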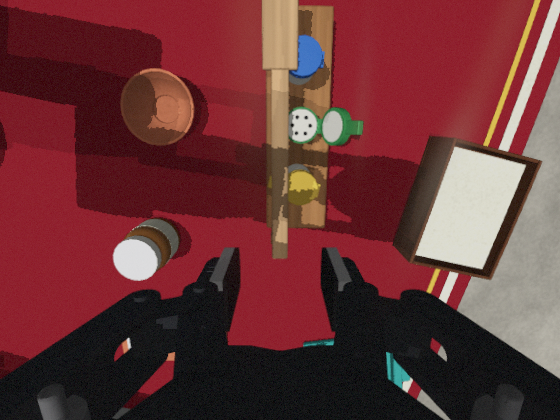

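Wrist view: the handle end is at (280,258) and the blade/handle junction at (280,68). Green's open tube is at (302,125) with its cap folded to (340,127), blue is at (305,57) and yellow at (300,186).

```bash
python3 - <<'E'
from h import *
import pickle
m,im=pickle.load(open('w1.pkl','rb'))
np.set_printoptions(precision=1,suppress=True)
crop('w1c',im,225,0,385,270,3)
hs=cv2.cvtColor(im,cv2.COLOR_BGR2HSV)
e=pix2plane(m,[(280,258),(279.5,69)],141); print(e, np.linalg.norm(e[0]-e[1]))
u=(e[1]-e[0])/np.linalg.norm(e[1]-e[0]); print('yaw',np.arctan2(u[1],u[0]),'mid',e[0]+145*u)
print('green tube',pix2plane(m,[(302,125)],115))
E
```

```text
[[607.4 -31.5 141. ]
 [561.8 165.9 141. ]] 202.62270306378267
yaw 1.7976397000009292 mid [574.7 109.8 141. ]
green tube [[598.2 118.9 115. ]]
```

View pics/w1c.png

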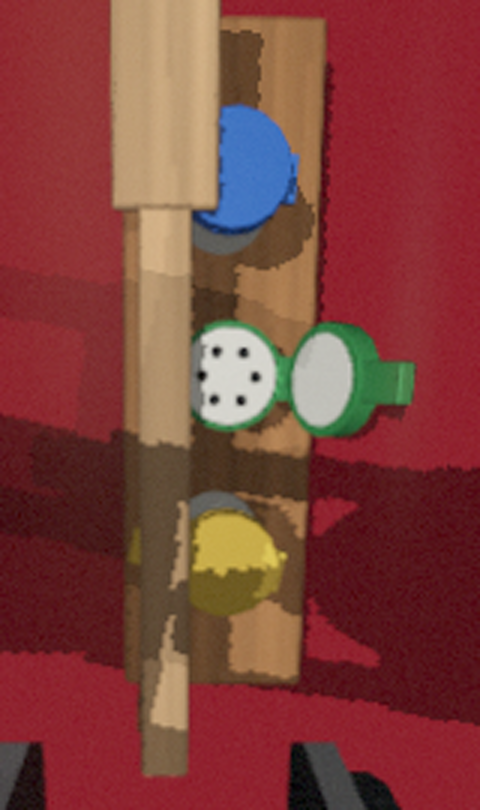

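```bash
python3 -c "
from h import *
delta([574,112,200],0.225)"
```

```text
t 1.87 pos [589.2  47.4 329.2] rpy [ 3.141e+00 -1.000e-03  2.240e-01] F [ 0.1 -0.4 -0.2] open 0.47
shift cm [-0.06 -6.65 12.92] twist -0.001
```

arm_command --plan '[{"translation":[0,-2.5,1.5],"twist":0,"gripper":0.47},{"translation":[0,-5,4],"twist":0,"gripper":0.47},{"translation":[0,-6.6,7.5],"twist":0,"gripper":0.47},{"translation":[0,-6.65,11],"twist":0,"gripper":0.47},{"translation":[-0.05,-6.65,12.9],"twist":0,"gripper":0.47}]'

```text
clock: 2.28
eef_pos: [571.5, 111.8, 196.6]
tcp_rot: [3.141, 0.004, 0.225]
contact_force: [0.1, -0.3, -0.9]
opening: 0.473
```

```bash
python3 -c "
from h import *
im=grab_frame('wrist'); cv2.imwrite('pics/w2.png',im)
im=grab_frame('side'); crop('s2',im,180,120,320,280,4)
delta([574,112,120],0.225)"
```

```text
t 2.38 pos [571.1 111.  196.6] rpy [3.141 0.006 0.224] F [-0.9  0.1  0.7] open 0.47
shift cm [ 0.36 -0.04  7.66] twist -0.001
```

View pics/w2.png

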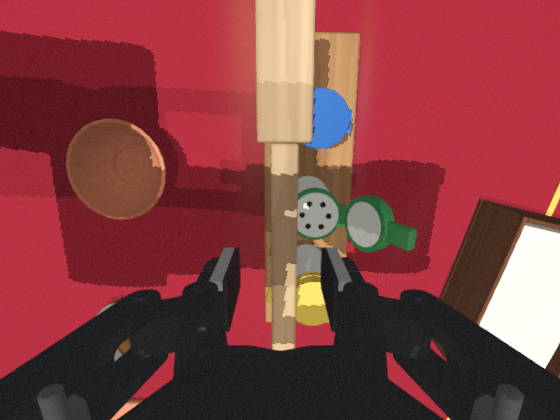

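View pics/s2.png

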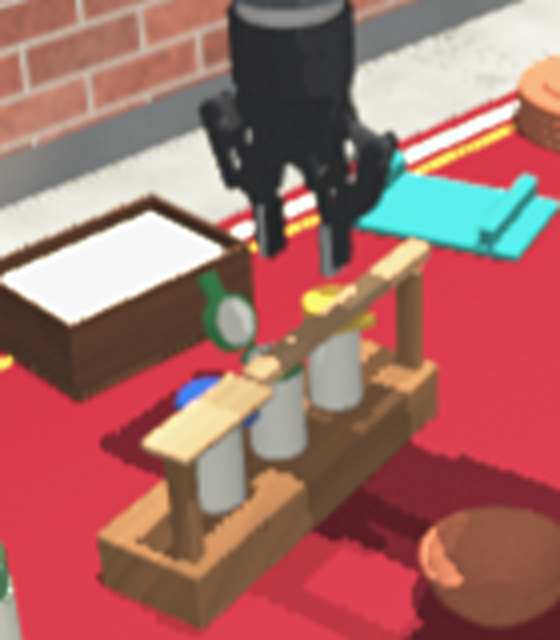

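arm_command --plan '[{"translation":[0.3,0,2],"twist":0,"gripper":0.47},{"translation":[0.35,0,4],"twist":0,"gripper":0.47},{"translation":[0.35,0,6],"twist":0,"gripper":0.47},{"translation":[0.35,0,7.2],"twist":0,"gripper":0.47},{"translation":[0.35,0,7.55],"twist":0,"gripper":0.47}]'

```text
clock: 2.8
eef_pos: [573.6, 110.9, 120.5]
tcp_rot: [3.141, 0.008, 0.223]
contact_force: [0.0, 0.3, 0.4]
opening: 0.47
```

```bash
python3 -c "
from h import *
im=grab_frame('wrist'); cv2.imwrite('pics/w3.png',im)
delta([574,112,120.5],0.225)"
```

```text
t 2.85 pos [573.8 111.1 120.8] rpy [3.141 0.008 0.223] F [-0.4 -0.2 -0.1] open 0.47
shift cm [ 0.04 -0.08  0.03] twist -0.002
```

View pics/w3.png

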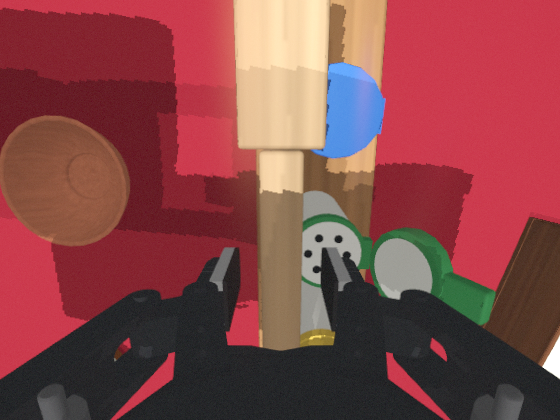

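Handle (258–302 px) sits centred between the pads and the fingers are clear of green. Closing.

arm_command --plan '[{"translation":[0,0,0],"twist":0,"gripper":0},{"translation":[0,0,0],"twist":0,"gripper":0},{"translation":[0,0,0],"twist":0,"gripper":0},{"translation":[0,0,0],"twist":0,"gripper":0},{"translation":[0,0,0],"twist":0,"gripper":0}]' --squeeze 45

```text
clock: 3.27
eef_pos: [574.7, 111.1, 122.3]
tcp_rot: [3.141, 0.005, 0.223]
contact_force: [-1.5, -1.4, 6.9]
opening: 0.202
```

arm_command --plan '[{"translation":[0,0,-1],"twist":0,"gripper":0},{"translation":[0,0,-2.5],"twist":0,"gripper":0},{"translation":[0,0,-4],"twist":0,"gripper":0},{"translation":[0,0,-6],"twist":0,"gripper":0},{"translation":[0,0,-8],"twist":0,"gripper":0}]'

```text
clock: 3.68
eef_pos: [574.9, 111.3, 203.9]
tcp_rot: [3.141, 0.005, 0.224]
contact_force: [-0.3, -0.1, -0.8]
opening: 0.198
```

arm_command --plan '[{"translation":[0,0,-2],"twist":0,"gripper":0},{"translation":[0,0,-4],"twist":0,"gripper":0},{"translation":[0,0,-6],"twist":0,"gripper":0},{"translation":[0,0,-7],"twist":0,"gripper":0},{"translation":[0,0,-7.5],"twist":0,"gripper":0}]'

```text
clock: 4.1
eef_pos: [576.0, 111.7, 281.4]
tcp_rot: [3.141, 0.002, 0.224]
contact_force: [-0.2, 0.6, -0.3]
opening: 0.197
```

```bash
python3 -c "
from h import *
im=grab_frame('wrist'); cv2.imwrite('pics/w4.png',im)
im=grab_frame('side'); crop('s4',im,180,80,320,280,3)
delta([468,-274.5,270],-1.34)"
```

```text
t 4.2 pos [575.5 111.5 279.7] rpy [3.141 0.004 0.224] F [-0.6  0.1 -0.9] open 0.2
shift cm [-19.04  35.26   1.07] twist 1.564
```

View pics/w4.png

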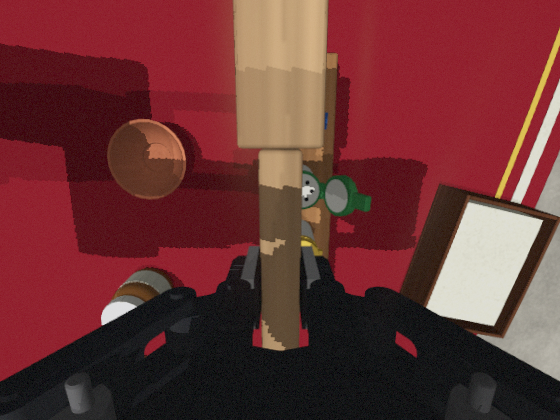

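View pics/s4.png

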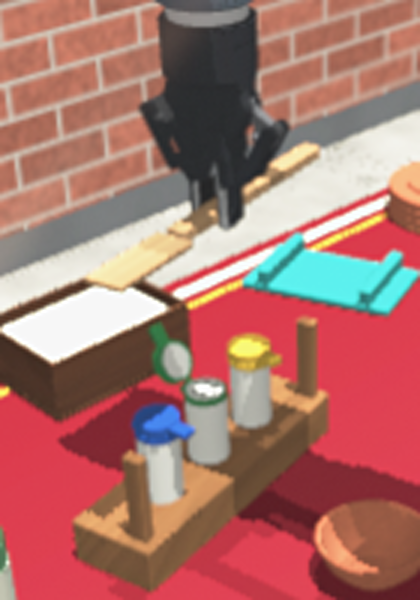

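arm_command --plan '[{"translation":[-1.3,2.5,0],"twist":0.08,"gripper":0},{"translation":[-2.8,5.2,0],"twist":0.19,"gripper":0},{"translation":[-4.3,8,0],"twist":0.3,"gripper":0},{"translation":[-5.8,10.8,0],"twist":0.41,"gripper":0},{"translation":[-7.3,13.6,0],"twist":0.52,"gripper":0}]'

```text
clock: 4.62
eef_pos: [533.1, -38.3, 278.5]
tcp_rot: [3.138, 0.005, -0.301]
contact_force: [1.0, -0.7, -0.6]
opening: 0.193
```

```bash
python3 -c "
from h import *
delta([468,-274.5,270],-1.34)"
```

```text
t 4.62 pos [533.1 -38.3 278.5] rpy [ 3.138  0.005 -0.301] F [ 1.  -0.7 -0.6] open 0.19
shift cm [ 0.79 24.48  0.93] twist 1.039
```

arm_command --plan '[{"translation":[0.1,2.8,0],"twist":0.11,"gripper":0},{"translation":[0.2,5.6,0],"twist":0.22,"gripper":0},{"translation":[0.3,8.4,0],"twist":0.33,"gripper":0},{"translation":[0.4,11.2,0],"twist":0.44,"gripper":0},{"translation":[0.5,14,0],"twist":0.55,"gripper":0}]'

```text
clock: 5.03
eef_pos: [495.0, -174.5, 277.5]
tcp_rot: [3.135, 0.005, -0.857]
contact_force: [0.5, 0.6, -0.8]
opening: 0.198
```

```bash
python3 -c "
from h import *
delta([468,-274.5,270],-1.34)"
```

```text
t 5.03 pos [ 495.  -174.5  277.5] rpy [ 3.135  0.005 -0.857] F [ 0.5  0.6 -0.8] open 0.2
shift cm [5.79 8.59 0.78] twist 0.483
```

arm_command --plan '[{"translation":[1.5,2.2,1],"twist":0.11,"gripper":0},{"translation":[3,4.5,3],"twist":0.22,"gripper":0},{"translation":[4.5,6.8,5],"twist":0.33,"gripper":0},{"translation":[5.5,8.2,7],"twist":0.44,"gripper":0},{"translation":[5.8,8.6,8.5],"twist":0.483,"gripper":0}]'

```text
clock: 5.45
eef_pos: [465.3, -276.4, 189.9]
tcp_rot: [3.131, 0.003, -1.348]
contact_force: [0.2, 0.1, -0.7]
opening: 0.2
```

```bash
python3 -c "
from h import *
import pickle
m=camera_model('wrist'); im=grab_frame('wrist'); pickle.dump((m,im),open('w5.pkl','wb')); cv2.imwrite('pics/w5.png',im)
im=grab_frame('top'); crop('t5',im,320,180,460,320,4)
delta([468,-274.5,80],-1.34)"
```

```text
t 5.55 pos [ 464.7 -274.5  189.1] rpy [ 3.129  0.006 -1.342] F [-0.1  0.8 -1.5] open 0.19
shift cm [ 0.14 -0.46 10.9 ] twist -0.002
```

View pics/w5.png

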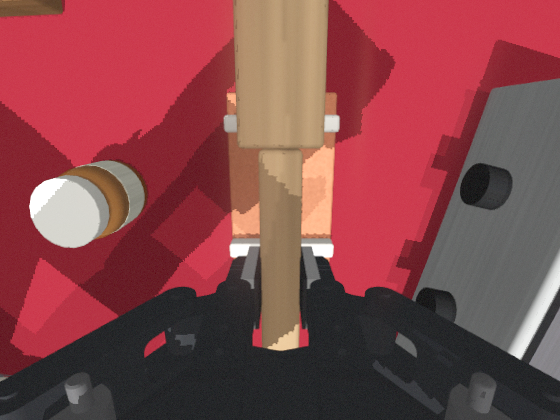

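View pics/t5.png

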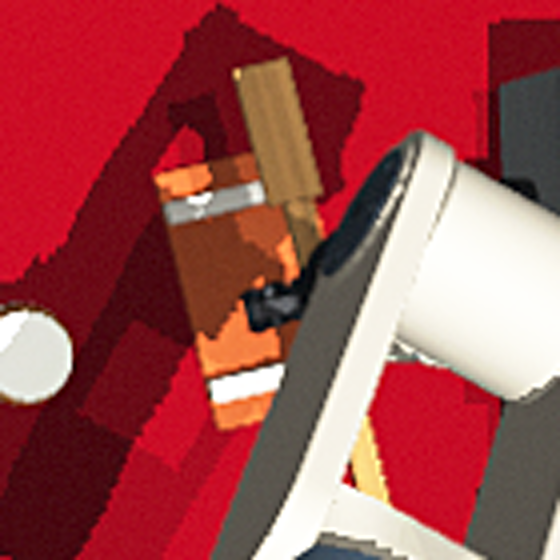

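Turner is parallel to and centred over the terracotta rest. Descending.

arm_command --plan '[{"translation":[0.1,-0.3,2.5],"twist":0,"gripper":0},{"translation":[0.15,-0.4,5],"twist":0,"gripper":0},{"translation":[0.15,-0.45,8],"twist":0,"gripper":0},{"translation":[0.15,-0.45,11],"twist":0,"gripper":0},{"translation":[0.15,-0.45,13],"twist":0,"gripper":0}]'

```text
clock: 5.97
eef_pos: [467.0, -273.2, 57.1]
tcp_rot: [3.127, 0.008, -1.339]
contact_force: [-0.6, -0.3, -0.6]
opening: 0.192
```

```bash
python3 -c "
from h import *
delta([468,-274.5,24],-1.342)"
```

```text
t 5.97 pos [ 467.  -273.2   57.1] rpy [ 3.127  0.008 -1.339] F [-0.6 -0.3 -0.6] open 0.19
shift cm [ 0.18 -0.12  3.3 ] twist 0.003
```

arm_command --plan '[{"translation":[0.1,-0.1,0.8],"twist":0,"gripper":0},{"translation":[0.1,-0.1,1.6],"twist":0,"gripper":0},{"translation":[0.1,-0.1,2.3],"twist":0,"gripper":0},{"translation":[0.1,-0.1,2.8],"twist":0,"gripper":0},{"translation":[0.1,-0.1,3.1],"twist":0,"gripper":0}]'

```text
clock: 6.38
eef_pos: [468.3, -274.0, 26.3]
tcp_rot: [3.128, 0.007, -1.339]
contact_force: [-0.7, 0.0, -0.2]
opening: 0.2
```

```bash
python3 -c "
from h import *
delta([468,-274.5,24],-1.342)"
```

```text
t 6.38 pos [ 468.3 -274.    26.3] rpy [ 3.128  0.007 -1.339] F [-0.7  0.  -0.2] open 0.2
shift cm [0.05 0.03 0.23] twist 0.003
```

arm_command --plan '[{"translation":[0,0,0.1],"twist":0,"gripper":0},{"translation":[0,0,0.15],"twist":0,"gripper":0},{"translation":[0,0,0.2],"twist":0,"gripper":0},{"translation":[0,0,0.25],"twist":0,"gripper":0},{"translation":[0,0,0.25],"twist":0,"gripper":0}]'

```text
clock: 6.8
eef_pos: [468.4, -274.1, 24.1]
tcp_rot: [3.128, 0.006, -1.339]
contact_force: [-0.3, -1.2, -0.2]
opening: 0.203
```

```bash
python3 -c "
from h import *
delta([468,-274.5,24],-1.342)
im=grab_frame('side'); crop('s6',im,280,120,460,280,4)"
```

```text
t 6.8 pos [ 468.4 -274.1   24.1] rpy [ 3.128  0.006 -1.339] F [-0.3 -1.2 -0.2] open 0.2
shift cm [0.03 0.05 0.01] twist 0.003
```

View pics/s6.png

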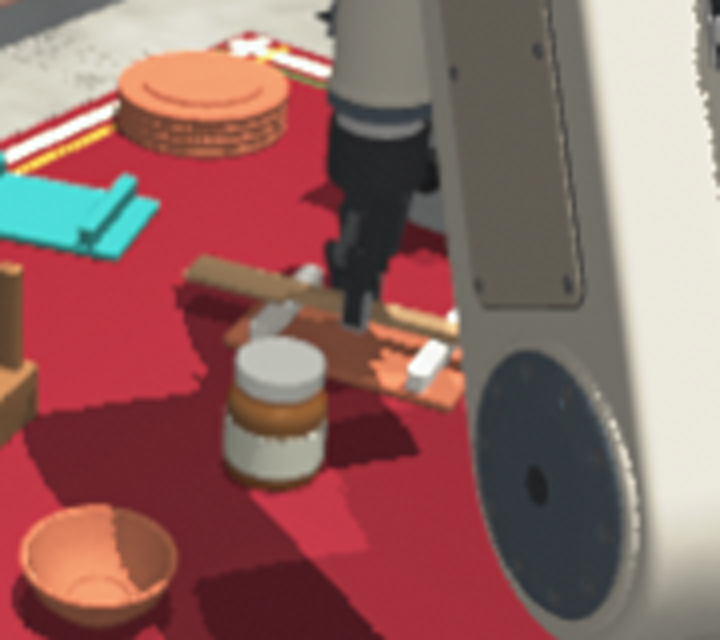

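arm_command --plan '[{"translation":[0,0,0.05],"twist":0,"gripper":0},{"translation":[0,0,0.1],"twist":0,"gripper":0},{"translation":[0,0,0.15],"twist":0,"gripper":0},{"translation":[0,0,0.2],"twist":0,"gripper":0},{"translation":[0,0,0.2],"twist":0,"gripper":0}]'

```text
clock: 7.27
eef_pos: [468.5, -274.2, 23.3]
tcp_rot: [3.129, 0.006, -1.339]
contact_force: [-4.0, 2.1, 16.5]
opening: 0.199
```

Contact (16 N up). Release.

arm_command --plan '[{"translation":[0,0,-0.1],"twist":0,"gripper":0.22},{"translation":[0,0,-0.1],"twist":0,"gripper":0.3},{"translation":[0,0,-0.1],"twist":0,"gripper":0.4},{"translation":[0,0,-0.1],"twist":0,"gripper":0.5},{"translation":[0,0,-0.1],"twist":0,"gripper":0.55}]'

```text
clock: 7.68
eef_pos: [468.4, -274.2, 24.1]
tcp_rot: [3.128, 0.006, -1.339]
contact_force: [0.7, 0.1, 0.1]
opening: 0.549
```

arm_command --plan '[{"translation":[0,0,-1],"twist":0,"gripper":0.55},{"translation":[0,0,-3],"twist":0,"gripper":0.55},{"translation":[0,0,-6],"twist":0,"gripper":0.55},{"translation":[0,0,-9],"twist":0,"gripper":0.55},{"translation":[0,0,-12],"twist":0,"gripper":0.55}]'

```text
clock: 8.1
eef_pos: [469.8, -274.3, 145.7]
tcp_rot: [3.128, 0.007, -1.339]
contact_force: [-0.1, -1.0, 0.3]
opening: 0.552
```

```bash
python3 -c "
from h import *
import pickle
delta([468,-274.5,24],-1.342)
m=camera_model('wrist'); im=grab_frame('wrist'); pickle.dump((m,im),open('w7.pkl','wb')); cv2.imwrite('pics/w7.png',im)
im=grab_frame('side'); crop('s7',im,280,120,460,280,4)"
```

```text
t 8.1 pos [ 469.8 -274.3  145.7] rpy [ 3.128  0.007 -1.339] F [-0.1 -1.   0.3] open 0.55
shift cm [6.000e-02 1.000e-02 1.218e+01] twist 0.003
```

View pics/s7.png

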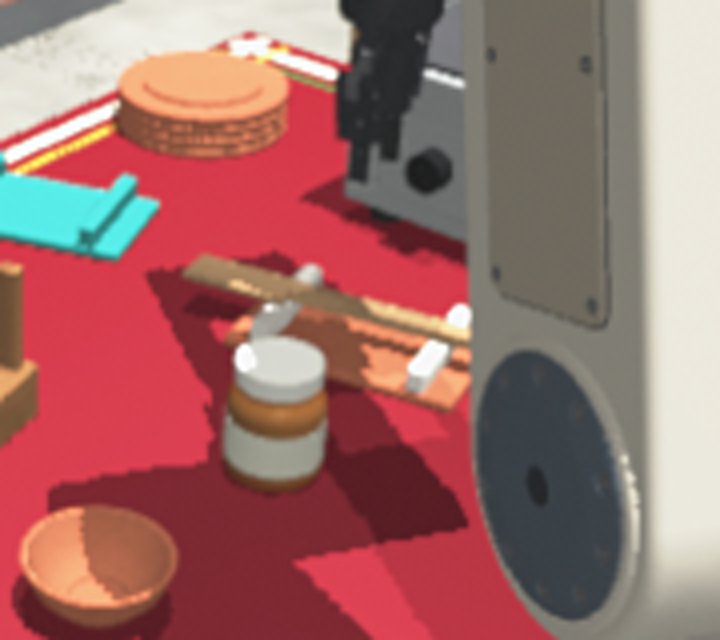

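View pics/w7.png

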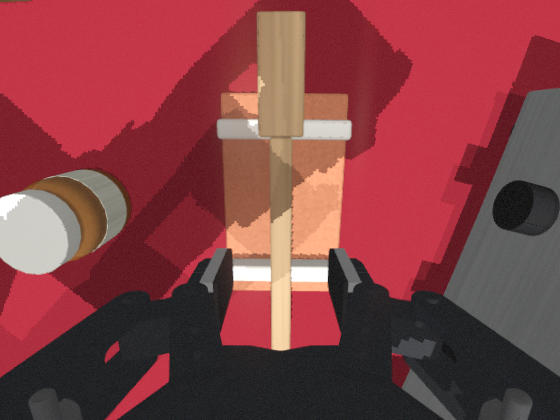

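```bash
python3 - <<'E'
from h import *
import pickle
m,im=pickle.load(open('w7.pkl','rb'))
e=pix2plane(m,[(281,13),(281,135)],38.5); u=(e[1]-e[0]);L=np.linalg.norm(u);u/=L; print(e.round(1),L,'mid',e[0]+145*u,'yaw',np.arctan2(-u[1],-u[0]))
im=grab_frame('top'); crop('t8',im,185,160,310,245,6)
delta([590,-20,330],-1.34)
E
```

```text
[[ 610.  -241.4   38.5]
 [ 526.5 -261.3   38.5]] 85.80451514534718 mid [ 468.89955367 -274.96159255   38.5       ] yaw 0.2333827684917123
t 8.25 pos [ 471.7 -275.5  147.1] rpy [ 3.132e+00  3.000e-03 -1.339e+00] F [ 0.5 -0.3 -0.5] open 0.55
shift cm [-22.19 -17.22 -18.39] twist 0.001
```

View pics/t8.png

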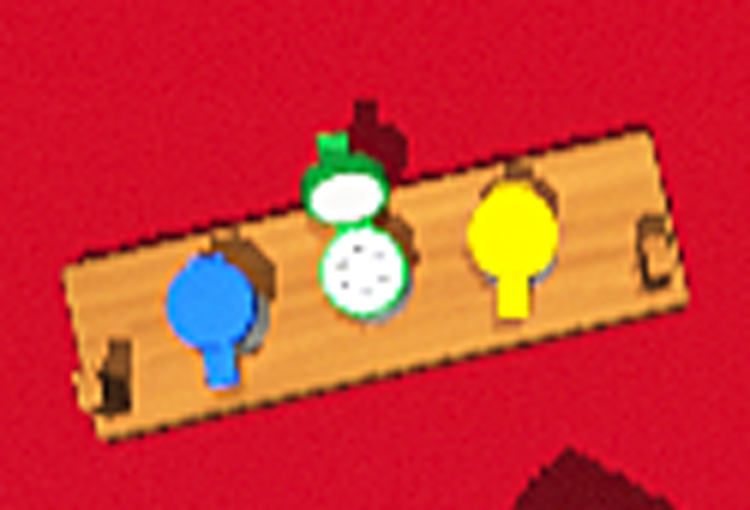

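```bash
python3 - <<'E'
from h import *
m=camera_model('top')
np.set_printoptions(precision=1,suppress=True)
f=lambda pts:[(185+(a+.5)/6-.5,160+(b+.5)/6-.5) for a,b in pts]
def P(a,z): return pix2plane(m,f([a]),z)[0]
for n,c,t in (('blue',(210.5,304),(224,386)),('yellow',(513,231),(513.5,319))):
    C=P(c,125);T=P(t,121); d=C-T; print(n,C,T,np.linalg.norm(d[:2]),'yaw',np.arctan2(d[1],d[0]))
g=P((364,272),115); print('green',g)
# green: tab tip for theta, yaw
tip=np.array(f([(331,135)])[0])
for yaw in np.arange(0.0,0.45,0.05):
  for th in (1.9,2.0,2.1,2.2):
    x=21-49.5*np.cos(th)+5.5*np.sin(th); z=115+49.5*np.sin(th)+5.5*np.cos(th)
    p=[g[0]+x*np.cos(yaw),g[1]+x*np.sin(yaw),z]
    r=proj(m,[p])[0]; print(round(yaw,2),th,((r-tip+0)*6), end=' | ')
  print()
E
```

```text
blue [581.3 189.2 125. ] [544.6 183.6 121. ] 37.172631386951835 yaw 0.15028210560022592
yellow [612.6  52.8 125. ] [573.3  53.1 121. ] 39.356439208917365 yaw -0.00664742438884471
green [595.9 120.7 115. ]
0.0 1.9 [25.  32.1] | 0.0 2.0 [25.3 22.8] | 0.0 2.1 [25.7 14.3] | 0.0 2.2 [26.2  6.6] | 
0.05 1.9 [20.2 32.3] | 0.05 2.0 [20. 23.] | 0.05 2.1 [20.  14.5] | 0.05 2.2 [20.1  6.9] | 
0.1 1.9 [15.4 32.7] | 0.1 2.0 [14.8 23.5] | 0.1 2.1 [14.3 15. ] | 0.1 2.2 [14.   7.4] | 
0.15 1.9 [10.6 33.3] | 0.15 2.0 [ 9.5 24.2] | 0.15 2.1 [ 8.6 15.8] | 0.15 2.2 [7.9 8.3] | 
0.2 1.9 [ 5.9 34.2] | 0.2 2.0 [ 4.3 25.2] | 0.2 2.1 [ 3.  16.9] | 0.2 2.2 [1.8 9.4] | 
0.25 1.9 [ 1.3 35.3] | 0.25 2.0 [-0.8 26.4] | 0.25 2.1 [-2.6 18.2] | 0.25 2.2 [-4.2 10.9] | 
0.3 1.9 [-3.4 36.7] | 0.3 2.0 [-5.9 27.9] | 0.3 2.1 [-8.1 19.9] | 0.3 2.2 [-10.1  12.6] | 
0.35 1.9 [-7.9 38.3] | 0.35 2.0 [-10.9  29.7] | 0.35 2.1 [-13.6  21.8] | 0.35 2.2 [-15.9  14.6] | 
0.4 1.9 [-12.3  40.1] | 0.4 2.0 [-15.8  31.7] | 0.4 2.1 [-18.9  23.9] | 0.4 2.2 [-21.7  16.9] |
```

arm_command --plan '[{"translation":[-2,-0.5,-3.5],"twist":0,"gripper":0.47},{"translation":[-5,-1.4,-6],"twist":0,"gripper":0.47},{"translation":[-8.5,-2.4,-8],"twist":0.02,"gripper":0.47},{"translation":[-12,-3.4,-10],"twist":0.04,"gripper":0.47},{"translation":[-15.5,-4.4,-11.5],"twist":0.06,"gripper":0.47}]'

```text
clock: 8.67
eef_pos: [479.5, -113.1, 262.9]
tcp_rot: [3.132, 0.002, -1.401]
contact_force: [1.9, -0.8, 0.6]
opening: 0.471
```

```bash
python3 -c "
from h import *
delta([535,184,265],-1.42)"
```

```text
t 8.67 pos [ 479.5 -113.1  262.9] rpy [ 3.132e+00  2.000e-03 -1.401e+00] F [ 1.9 -0.8  0.6] open 0.47
shift cm [-28.34 -10.5   -0.25] twist 0.019
```

arm_command --plan '[{"translation":[-3.5,-1.3,0],"twist":0.02,"gripper":0.47},{"translation":[-7,-2.6,0],"twist":0.02,"gripper":0.47},{"translation":[-10.5,-3.9,0],"twist":0.02,"gripper":0.47},{"translation":[-14,-5.2,0],"twist":0.02,"gripper":0.47},{"translation":[-17.5,-6.5,0],"twist":0.02,"gripper":0.47}]'

```text
clock: 9.08
eef_pos: [513.3, 72.1, 261.8]
tcp_rot: [3.13, 0.002, -1.421]
contact_force: [0.2, -0.1, -0.0]
opening: 0.474
```

arm_command --plan '[{"translation":[-3,-1.2,0],"twist":0,"gripper":0.47},{"translation":[-6,-2.4,0],"twist":0,"gripper":0.47},{"translation":[-8.5,-3.4,0],"twist":0,"gripper":0.47},{"translation":[-10,-4,0],"twist":0,"gripper":0.47},{"translation":[-10.5,-4,0],"twist":0,"gripper":0.47}]'

```text
clock: 9.5
eef_pos: [537.1, 183.9, 260.5]
tcp_rot: [3.129, 0.002, -1.419]
contact_force: [-1.1, 0.4, 0.4]
opening: 0.464
```

```bash
python3 -c "
from h import *
import pickle
m=camera_model('wrist'); im=grab_frame('wrist'); pickle.dump((m,im),open('w9.pkl','wb')); cv2.imwrite('pics/w9.png',im)
delta([549,184.4,113],-1.42)"
```

```text
t 9.55 pos [536.6 183.3 260.6] rpy [ 3.129e+00  2.000e-03 -1.419e+00] F [-0.7  0.9  0.8] open 0.47
shift cm [ 0.1  -1.43 14.75] twist 0.001
```

View pics/w9.png

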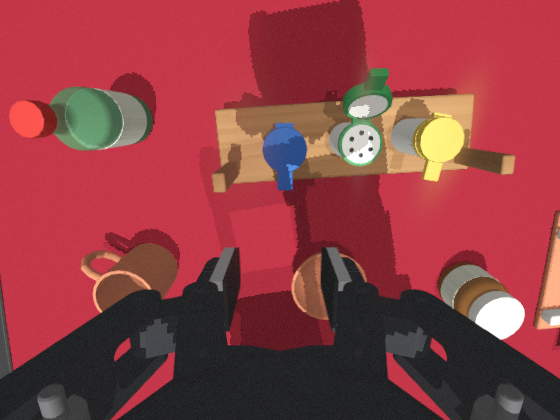

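Wrist view: blue disc centre (285,148), tab end (286,190); green open tube (361,145), tab (378,78); yellow shut (440,138).

```bash
python3 - <<'E'
from h import *
import pickle
np.set_printoptions(precision=1,suppress=True)
m,im=pickle.load(open('w9.pkl','rb'))
crop('w9c',im,210,60,480,210,3)
hs=cv2.cvtColor(im,cv2.COLOR_BGR2HSV)
mk=cv2.inRange(hs,(105,120,40),(125,255,255)); mk[:,:240]=0;mk[:,330:]=0
y,x=np.nonzero(mk); print('blue bbox',x.min(),x.max(),y.min(),y.max())
for r in range(y.min(),y.max()+1,3): q=x[y==r]; print(r,q.min(),q.max(),end='; ')
E
```

```text
blue bbox 264 305 124 189
124 276 292; 127 276 292; 130 273 295; 133 270 299; 136 268 301; 139 266 303; 142 264 304; 145 264 305; 148 266 305; 151 267 305; 154 265 305; 157 265 304; 160 267 303; 163 269 300; 166 272 298; 169 276 294; 172 278 291; 175 278 291; 178 278 292; 181 278 292; 184 278 291; 187 278 292;
```

View pics/w9c.png

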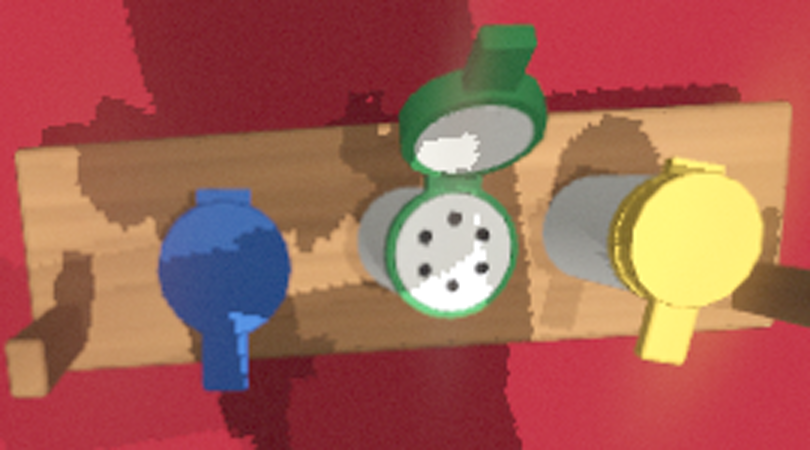

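```bash
python3 - <<'E'
from h import *
import pickle
from scipy.optimize import least_squares
np.set_printoptions(precision=2,suppress=True)
m,im=pickle.load(open('w9.pkl','rb'))
c=pix2plane(m,[(284.6,147),(284.7,189.5)],125)
d=c[0]-c[1]; print('blue',c,'yaw',np.arctan2(d[1],d[0]))
# tab end top edge z=124, x=-37
print('tab end z124',pix2plane(m,[(285,189.5)],124))
# green: params x,y,yaw,th
def cap(p,L):  # local cap pts (x from hinge neg toward tab, z)
    x,y,yaw,th=p; out=[]
    for (s,yy,h) in L:
        lx=21-s*np.cos(th)+h*np.sin(th); lz=115+s*np.sin(th)+h*np.cos(th)
        out.append([x+lx*np.cos(yaw)-yy*np.sin(yaw), y+lx*np.sin(yaw)+yy*np.cos(yaw), lz])
    return out
# visible in w9c: tab far edge (top end) corners: (483,30)-(537,28) tab end (s=58): underside edge h=2, top edge h=9
f=lambda a:(210+(a[0]+.5)/3-.5,60+(a[1]+.5)/3-.5)
obs=[f((451,250)),f((510,42)),f((472,136))]
def res(p):
    P=[[p[0],p[1],115]]+cap(p,[(58,0,5.5),(21,0,0)])
    return (proj(m,P)-obs).ravel()
r=least_squares(res,[597,120,0.2,2.1]); print('green',r.x,res(r.x))
E
```

```text
blue [[584.02 187.08 125.  ]
 [546.26 181.01 125.  ]] yaw 0.15919411779885098
tab end z124 [[546.09 180.7  124.  ]]
green [598.21 119.68   0.18   2.03] [-0.   -0.88  0.01 -0.46 -0.01  1.32]
```

```bash
python3 -c "
from h import *
delta([549.9,183.3,113],-1.416)"
```

```text
t 9.55 pos [536.6 183.3 260.6] rpy [ 3.129e+00  2.000e-03 -1.419e+00] F [-0.7  0.9  0.8] open 0.47
shift cm [ 0.23 -1.5  14.74] twist -0.003
```

arm_command --plan '[{"translation":[0.2,-1,2],"twist":0,"gripper":0.47},{"translation":[0.2,-1.5,4.5],"twist":0,"gripper":0.47},{"translation":[0.2,-1.5,7],"twist":0,"gripper":0.47},{"translation":[0.2,-1.5,9],"twist":0,"gripper":0.47},{"translation":[0.2,-1.5,10],"twist":0,"gripper":0.47}]'

```text
clock: 9.97
eef_pos: [548.6, 181.4, 157.6]
tcp_rot: [3.124, 0.001, -1.42]
contact_force: [-0.3, -0.1, 0.1]
opening: 0.465
```

```bash
python3 -c "
from h import *
import pickle
m=camera_model('wrist'); im=grab_frame('wrist'); pickle.dump((m,im),open('w10.pkl','wb')); cv2.imwrite('pics/w10.png',im)
delta([549.9,183.3,113],-1.416)"
```

```text
t 10.02 pos [548.2 181.4 156.9] rpy [ 3.123e+00  1.000e-03 -1.420e+00] F [-0.6 -0.  -2.2] open 0.47
shift cm [-0.16 -0.28  4.38] twist -0.004
```

View pics/w10.png

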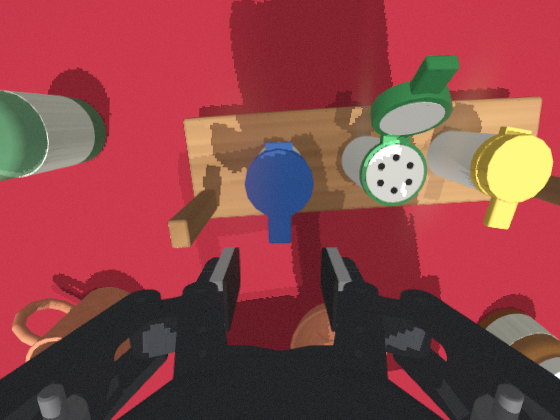

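```bash
python3 - <<'E'
from h import *
import pickle
np.set_printoptions(precision=2,suppress=True)
m,im=pickle.load(open('w10.pkl','rb'))
print(pix2plane(m,[(280,242)],124),pix2plane(m,[(279.5,178.5)],125))
E
```

```text
[[546.68 180.84 124.  ]] [[585.33 187.02 125.  ]]
```

arm_command --plan '[{"translation":[0,-0.2,1],"twist":0,"gripper":0.47},{"translation":[0,-0.2,2],"twist":0,"gripper":0.47},{"translation":[0,-0.2,3],"twist":0,"gripper":0.47},{"translation":[0,-0.2,4],"twist":0,"gripper":0.47},{"translation":[0,-0.2,4.4],"twist":0,"gripper":0.47}]'

```text
clock: 10.43
eef_pos: [548.8, 181.4, 111.5]
tcp_rot: [3.122, 0.0, -1.42]
contact_force: [-0.8, -0.1, -0.3]
opening: 0.469
```

```bash
python3 -c "
from h import *
im=grab_frame('wrist'); cv2.imwrite('pics/w11.png',im)
im=grab_frame('side'); crop('s11',im,180,120,320,280,4)
delta([550.2,181.8,113],-1.416)"
```

```text
t 10.53 pos [548.9 181.5 112. ] rpy [ 3.122  0.    -1.42 ] F [-0.2  1.  -0.4] open 0.46
shift cm [-0.   -0.13 -0.1 ] twist -0.004
```

View pics/w11.png

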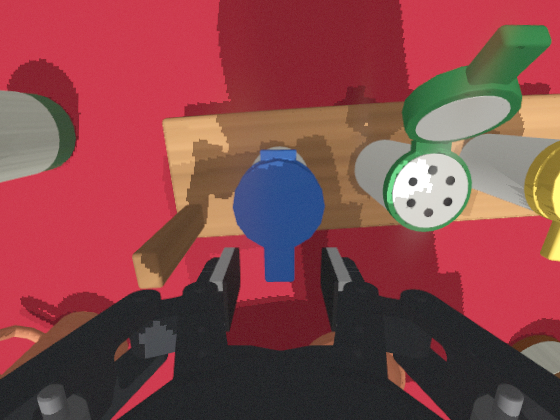

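View pics/s11.png

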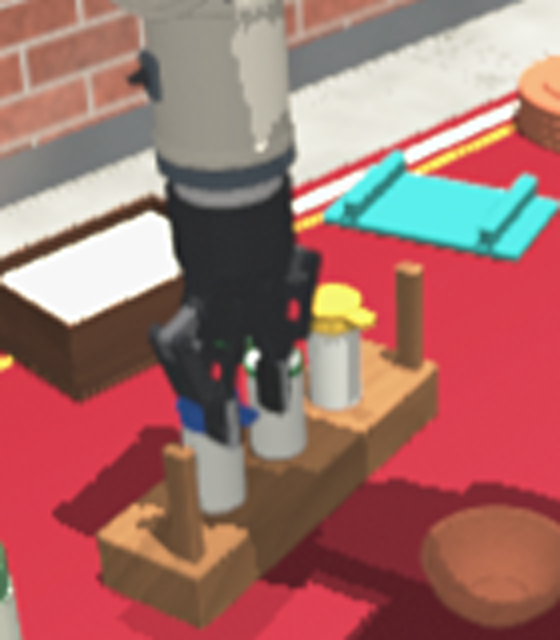

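Tab is centred between the pads. Closing.

arm_command --plan '[{"translation":[0,-0.1,0],"twist":0,"gripper":0.05},{"translation":[0,-0.1,0],"twist":0,"gripper":0.05},{"translation":[0,-0.1,0],"twist":0,"gripper":0.05},{"translation":[0,-0.1,0],"twist":0,"gripper":0.05},{"translation":[0,-0.1,0],"twist":0,"gripper":0.05}]' --squeeze 40

```text
clock: 10.95
eef_pos: [550.3, 182.1, 112.5]
tcp_rot: [3.123, 0.001, -1.42]
contact_force: [0.2, 2.9, 2.5]
opening: 0.147
```

```bash
python3 - <<'E'
from h import *
im=grab_frame('wrist'); cv2.imwrite('pics/w12.png',im)
delta([550.2,181.8,113],-1.416)
P=lambda t:np.array([-49.5*np.cos(t)+5.5*np.sin(t),49.5*np.sin(t)+5.5*np.cos(t)])
for t in np.arange(0,1.21,.1): print(round(t,1),((P(t)-P(0))/10).round(2))
E
```

```text
t 11.0 pos [550.2 182.  112.5] rpy [ 3.123e+00  1.000e-03 -1.420e+00] F [-0.1  3.2  1.2] open 0.15
shift cm [ 0.02  0.01 -0.05] twist -0.004
0.0 [0. 0.]
0.1 [0.08 0.49]
0.2 [0.21 0.97]
0.3 [0.38 1.44]
0.4 [0.6  1.88]
0.5 [0.87 2.31]
0.6 [1.18 2.7 ]
0.7 [1.52 3.06]
0.8 [1.9  3.38]
0.9 [2.3  3.67]
1.0 [2.74 3.91]
1.1 [3.19 4.11]
1.2 [3.67 4.26]
```

View pics/w12.png

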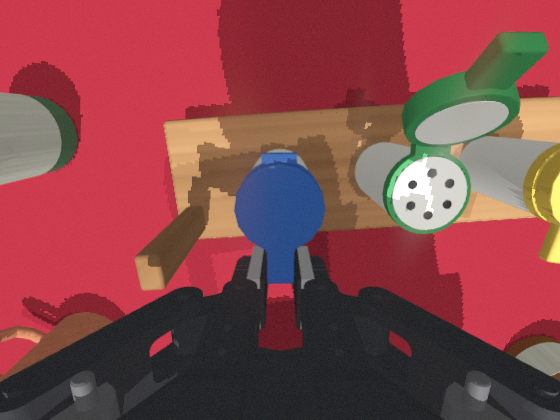

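Gripped. Lifting along the arc (tool −y is the hinge direction).

arm_command --plan '[{"translation":[0,-0.08,-0.5],"twist":0,"gripper":0.05},{"translation":[0,-0.2,-0.97],"twist":0,"gripper":0.05},{"translation":[0,-0.4,-1.44],"twist":0,"gripper":0.05},{"translation":[0,-0.6,-1.9],"twist":0,"gripper":0.05},{"translation":[0,-0.87,-2.3],"twist":0,"gripper":0.05}]'

```text
clock: 11.42
eef_pos: [558.6, 183.3, 135.3]
tcp_rot: [3.121, 0.001, -1.42]
contact_force: [-0.4, 2.4, -10.6]
opening: 0.141
```

```bash
python3 - <<'E'
from h import *
im=grab_frame('wrist'); cv2.imwrite('pics/w13.png',im)
im=grab_frame('side'); crop('s13',im,180,120,320,280,4)
delta([550.2,181.8,113],-1.416)
E
```

```text
t 11.52 pos [559.1 183.4 135.9] rpy [ 3.122e+00  1.000e-03 -1.420e+00] F [-3.5  2.1 -1.3] open 0.15
shift cm [0.03 0.86 2.31] twist -0.004
```

View pics/w13.png

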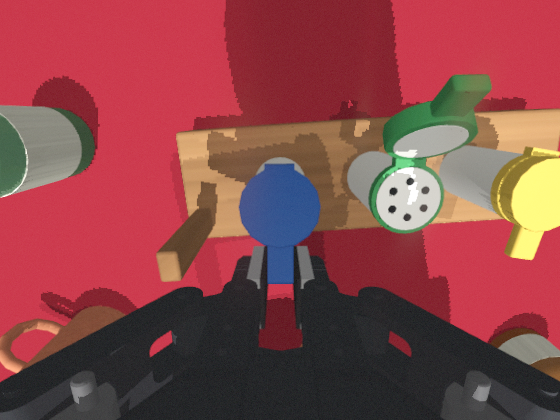

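View pics/s13.png

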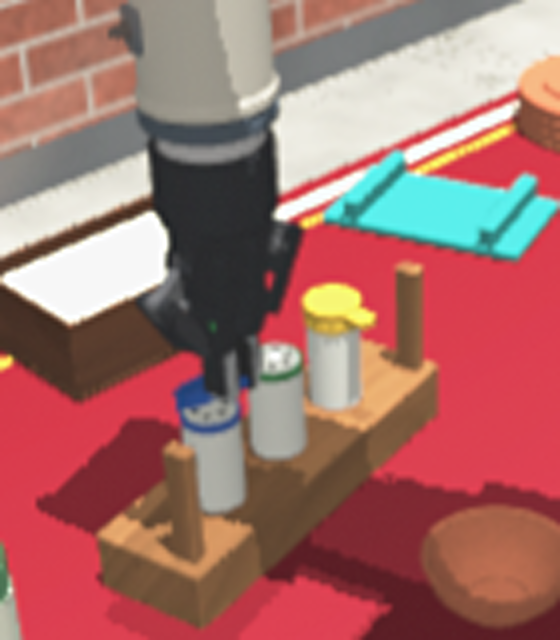

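Blue cap is opening. Continue to about 1 rad.

arm_command --plan '[{"translation":[0,-0.3,-0.4],"twist":0,"gripper":0.05},{"translation":[0,-0.65,-0.75],"twist":0,"gripper":0.05},{"translation":[0,-1.0,-1.05],"twist":0,"gripper":0.05},{"translation":[0,-1.4,-1.35],"twist":0,"gripper":0.05},{"translation":[0,-1.85,-1.6],"twist":0,"gripper":0.05}]'

```text
clock: 11.93
eef_pos: [577.0, 186.2, 151.8]
tcp_rot: [3.12, 0.001, -1.42]
contact_force: [-3.9, 2.0, -5.9]
opening: 0.139
```

```bash
python3 - <<'E'
from h import *
im=grab_frame('wrist'); cv2.imwrite('pics/w14.png',im)
im=grab_frame('side'); crop('s14',im,180,120,320,280,4)
delta([550.2,181.8,113],-1.416)
E
```

```text
t 12.03 pos [578.  186.4 152.4] rpy [ 3.122e+00  1.000e-03 -1.420e+00] F [-3.9  1.8 -0.5] open 0.14
shift cm [0.04 2.73 4.  ] twist -0.004
```

View pics/w14.png

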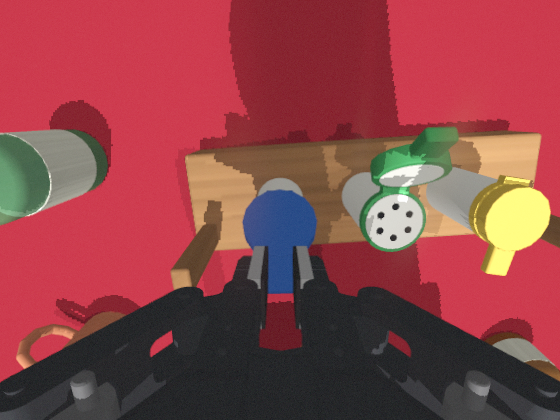

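View pics/s14.png

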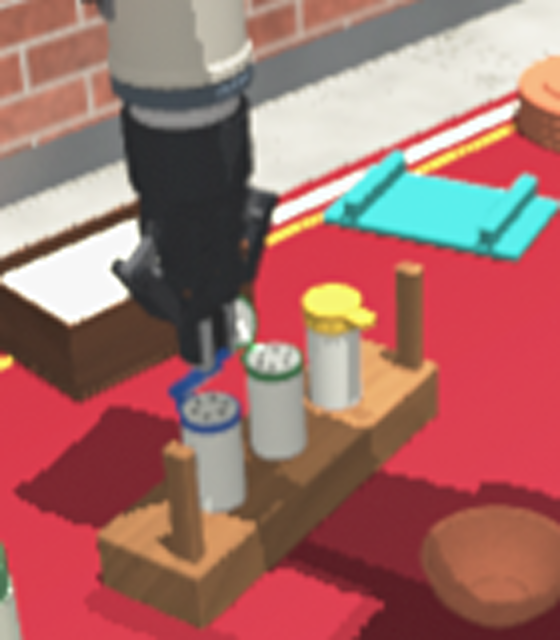

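arm_command --plan '[{"translation":[0,0,0],"twist":0,"gripper":0.3},{"translation":[0,0,0],"twist":0,"gripper":0.5},{"translation":[0,1,0],"twist":0,"gripper":0.5},{"translation":[0,3,0],"twist":0,"gripper":0.5},{"translation":[0,5,0],"twist":0,"gripper":0.5}]' --squeeze 40

```text
clock: 12.45
eef_pos: [528.3, 178.5, 153.7]
tcp_rot: [3.123, 0.001, -1.42]
contact_force: [-0.6, -0.2, 0.4]
opening: 0.499
```

arm_command --plan '[{"translation":[0,0.3,0.2],"twist":0,"gripper":0},{"translation":[0,0.3,0.4],"twist":0,"gripper":0},{"translation":[0,0.3,0.6],"twist":0,"gripper":0},{"translation":[0,0.3,0.6],"twist":0,"gripper":0},{"translation":[0,0.3,0.6],"twist":0,"gripper":0}]'

```text
clock: 12.87
eef_pos: [526.0, 178.2, 147.7]
tcp_rot: [3.123, 0.001, -1.42]
contact_force: [0.2, -0.1, -0.4]
opening: 0.002
```

```bash
python3 - <<'E'
from h import *
im=grab_frame('wrist'); cv2.imwrite('pics/w15.png',im)
im=grab_frame('side'); crop('s15',im,180,120,320,280,4)
c,s=np.cos(.155),np.sin(.155)
delta([584+22*c,187.5+22*s,147],-1.416)
E
```

```text
t 12.97 pos [525.8 178.1 147.7] rpy [ 3.123e+00  1.000e-03 -1.420e+00] F [ 0.3 -0.8  1. ] open 0.0
shift cm [-0.06 -8.09 -0.08] twist -0.004
```

View pics/w15.png

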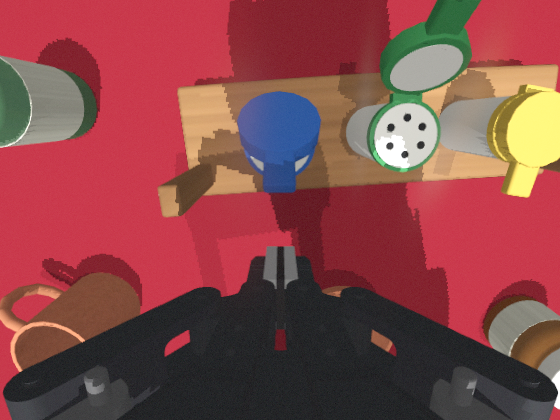

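View pics/s15.png

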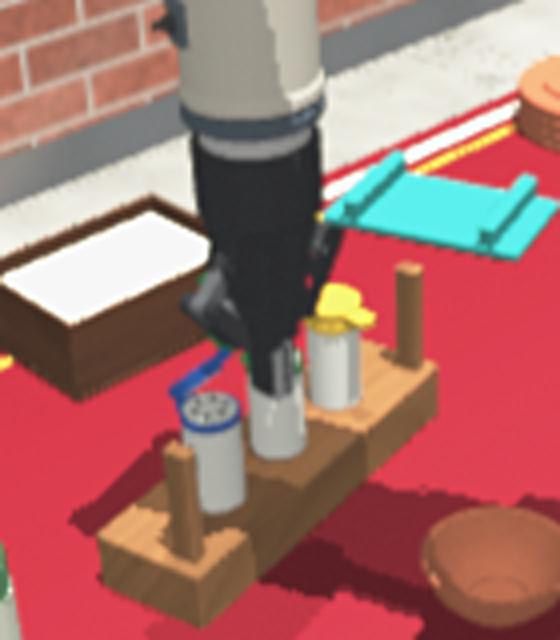

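Cap stays at ~1 rad. Pushing it over with shut fingers.

arm_command --plan '[{"translation":[0,-1.5,0],"twist":0,"gripper":0},{"translation":[0,-2.5,0],"twist":0,"gripper":0},{"translation":[0,-3.5,0],"twist":0,"gripper":0},{"translation":[0,-4.3,0],"twist":0,"gripper":0},{"translation":[0,-5,0],"twist":0,"gripper":0}]'

```text
clock: 13.38
eef_pos: [575.5, 185.6, 146.6]
tcp_rot: [3.122, 0.001, -1.421]
contact_force: [-4.4, -1.0, 2.4]
opening: -0.001
```

```bash
python3 - <<'E'
from h import *
im=grab_frame('side'); crop('s16',im,180,120,320,280,4)
c,s=np.cos(.155),np.sin(.155)
delta([584+22*c,187.5+22*s,147],-1.416)
E
```

```text
t 13.43 pos [576.9 185.9 146.7] rpy [ 3.123e+00  1.000e-03 -1.421e+00] F [-1.7 -1.2  1.6] open -0.0
shift cm [-0.06 -2.93 -0.08] twist -0.005
```

View pics/s16.png

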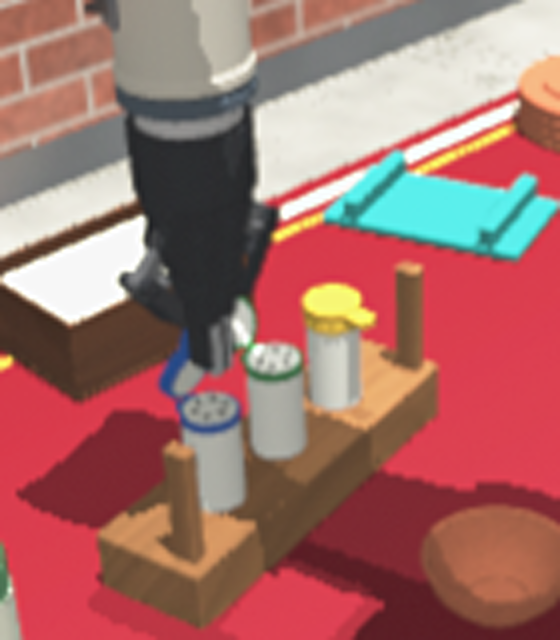

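arm_command --plan '[{"translation":[0,-0.7,0],"twist":0,"gripper":0},{"translation":[0,-1.4,0],"twist":0,"gripper":0},{"translation":[0,-2.1,0],"twist":0,"gripper":0},{"translation":[0,-2.7,0],"twist":0,"gripper":0},{"translation":[0,-3.1,0],"twist":0,"gripper":0}]'

```text
clock: 13.85
eef_pos: [607.5, 190.4, 145.4]
tcp_rot: [3.122, 0.001, -1.421]
contact_force: [-6.0, -0.7, 0.1]
opening: 0.002
```

```bash
python3 - <<'E'
from h import *
im=grab_frame('side'); crop('s17',im,180,120,320,280,4)
c,s=np.cos(.155),np.sin(.155)
delta([584+22*c,187.5+22*s,147],-1.416)
E
```

```text
t 13.9 pos [608.1 190.5 145.5] rpy [ 3.123e+00  1.000e-03 -1.421e+00] F [-2.9 -1.1  0. ] open -0.0
shift cm [-0.07  0.23 -0.14] twist -0.005
```

View pics/s17.png

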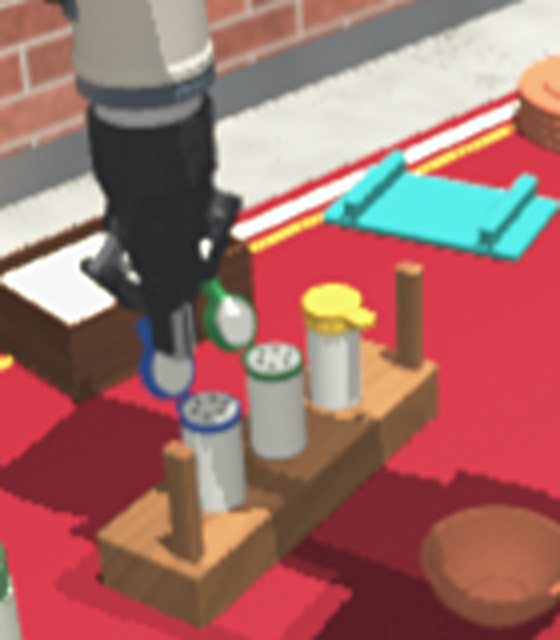

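Blue leans past upright. Back off and check.

arm_command --plan '[{"translation":[0,1,0],"twist":0,"gripper":0},{"translation":[0,2.5,-1],"twist":0,"gripper":0},{"translation":[0,4,-4],"twist":0,"gripper":0},{"translation":[0,5.5,-8],"twist":0,"gripper":0},{"translation":[0,6,-11],"twist":0,"gripper":0}]'

```text
clock: 14.32
eef_pos: [549.5, 181.5, 258.8]
tcp_rot: [3.124, 0.001, -1.421]
contact_force: [1.7, -0.2, 0.7]
opening: 0.003
```

```bash
python3 - <<'E'
from h import *
import pickle
m=camera_model('wrist'); im=grab_frame('wrist'); pickle.dump((m,im),open('w18.pkl','wb')); cv2.imwrite('pics/w18.png',im)
im=grab_frame('side'); crop('s18',im,180,120,320,280,4)
im=grab_frame('top'); crop('t18',im,185,160,310,245,6)
delta([550,181,260],-1.42)
E
```

```text
t 14.47 pos [552.4 182.4 260.3] rpy [ 3.131e+00  2.000e-03 -1.420e+00] F [-0.3 -0.9 -0.9] open -0.0
shift cm [0.1  0.26 0.03] twist -0.0
```

View pics/w18.png

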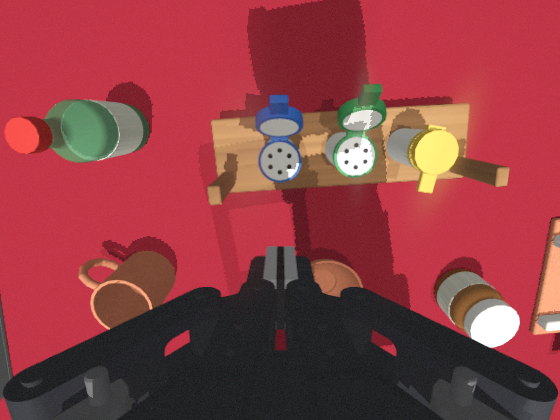

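View pics/s18.png

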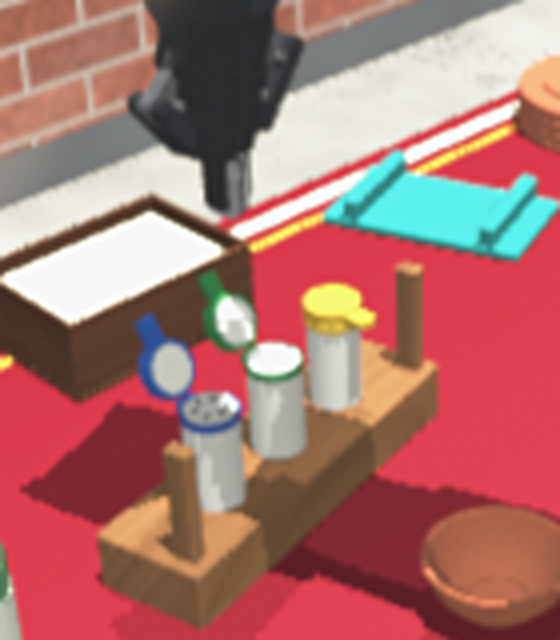

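Blue cap stands clearly past upright at (279,118), about parallel to green at (362,110). Fitting both.

```bash
python3 - <<'E'
from h import *
import pickle
from scipy.optimize import least_squares
np.set_printoptions(precision=2,suppress=True)
m,im=pickle.load(open('w18.pkl','rb'))
crop('w18c',im,240,80,480,200,3)
E
```

```text
(no output)
```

View pics/w18c.png

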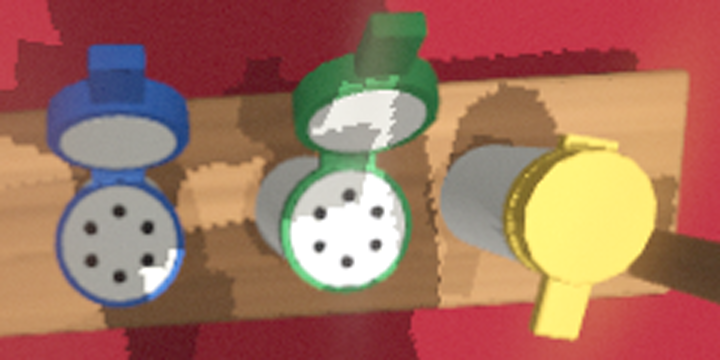

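View pics/t18.png

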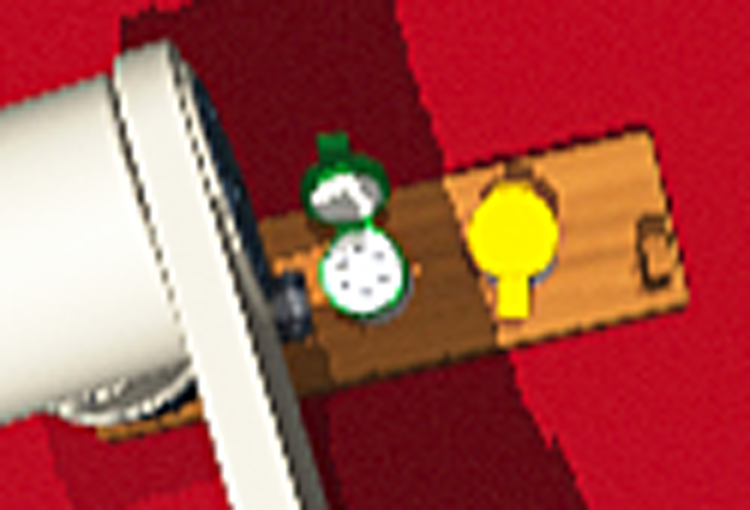

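```bash
python3 - <<'E'
from h import *
import pickle
from scipy.optimize import least_squares
np.set_printoptions(precision=2,suppress=True)
m,im=pickle.load(open('w18.pkl','rb'))
def cap(p,L):
    x,y,yaw,th=p; out=[]
    for (s,yy,h) in L:
        lx=21-s*np.cos(th)+h*np.sin(th); lz=115+s*np.sin(th)+h*np.cos(th)
        out.append([x+lx*np.cos(yaw)-yy*np.sin(yaw), y+lx*np.sin(yaw)+yy*np.cos(yaw), lz])
    return out
f=lambda a:(240+(a[0]+.5)/3-.5,80+(a[1]+.5)/3-.5)
# tube centre, tab end underside edge corners (s=58,h=2), underside face centre (s=21,h=0)
for n,pts,p0 in (('blue',[(119,243),(89,47),(145,47),(117,142)],[583,188,.15,1.9]),('green',[(346,228),(370,15),(427,15),(368,120)],[597,120,.2,2.0])):
    obs=np.array([f(a) for a in pts])
    def res(p):
        P=[[p[0],p[1],115]]+cap(p,[(58,7,5.5),(58,-7,5.5),(21,0,0)])
        return (proj(m,P)-obs).ravel()
    r=least_squares(res,p0); print(n,r.x,res(r.x))
E
```

```text
blue [581.77 187.07   0.15   2.07] [-0.14  0.32 -0.43  0.12  0.3   0.03  0.27 -0.45]
green [596.96 118.96   0.18   2.13] [ 0.28  0.22  0.11  0.21  0.31 -0.17 -0.73 -0.24]
```

```bash
cat >> h.py <<'E'
def G(x,z,y=0):
    c,s=np.cos(.18),np.sin(.18)
    return [597+x*c-y*s,119.3+x*s+y*c,z]
E
python3 -c "
from h import *
delta(G(85,230),-1.39)"
```

```text
t 14.47 pos [552.4 182.4 260.3] rpy [ 3.131e+00  2.000e-03 -1.420e+00] F [-0.3 -0.9 -0.9] open -0.0
shift cm [  6.66 -11.99   2.89] twist -0.03
```

arm_command --plan '[{"translation":[1.7,-3,0],"twist":0,"gripper":0},{"translation":[3.4,-6,0],"twist":-0.02,"gripper":0},{"translation":[5,-9,0],"twist":-0.03,"gripper":0},{"translation":[6.3,-11.5,1],"twist":-0.03,"gripper":0},{"translation":[6.6,-12,2],"twist":-0.03,"gripper":0}]'

```text
clock: 14.88
eef_pos: [684.5, 133.3, 237.6]
tcp_rot: [3.134, 0.001, -1.392]
contact_force: [-1.3, -0.5, -1.2]
opening: 0.0
```

```bash
python3 -c "
from h import *
delta(G(85,148),-1.39)"
```

```text
t 14.88 pos [684.5 133.3 237.6] rpy [ 3.134e+00  1.000e-03 -1.392e+00] F [-1.3 -0.5 -1.2] open 0.0
shift cm [-0.17  0.29  8.96] twist -0.002
```

arm_command --plan '[{"translation":[-0.15,0.1,2],"twist":0,"gripper":0},{"translation":[-0.15,0.2,4],"twist":0,"gripper":0},{"translation":[-0.15,0.2,6.5],"twist":0,"gripper":0},{"translation":[-0.15,0.2,8.5],"twist":0,"gripper":0},{"translation":[-0.15,0.2,9],"twist":0,"gripper":0}]'

```text
clock: 15.3
eef_pos: [678.5, 134.0, 142.5]
tcp_rot: [3.127, 0.001, -1.392]
contact_force: [-0.7, -1.2, -0.7]
opening: 0.003
```

```bash
python3 -c "
from h import *
im=grab_frame('side'); crop('s20',im,180,120,320,280,4)
im=grab_frame('wrist'); cv2.imwrite('pics/w20.png',im)
delta(G(45,148),-1.39)"
```

```text
t 15.4 pos [680.1 134.4 145.5] rpy [ 3.130e+00  1.000e-03 -1.392e+00] F [0.  1.5 0.4] open -0.0
shift cm [-0.    3.95 -0.2 ] twist -0.002
```

View pics/s20.png

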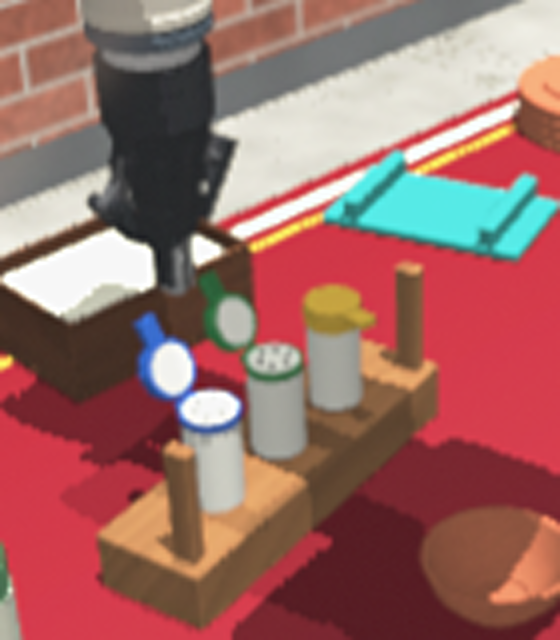

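View pics/w20.png

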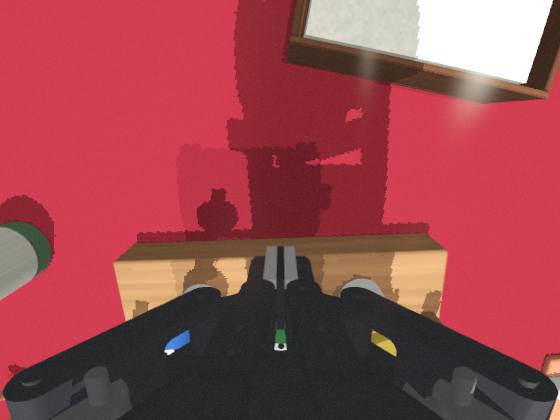

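Finger is behind the green cap, with green visible at (281,335) in line. Pushing.

arm_command --plan '[{"translation":[0,0.9,-0.1],"twist":0,"gripper":0},{"translation":[0,1.7,-0.2],"twist":0,"gripper":0},{"translation":[0,2.5,-0.2],"twist":0,"gripper":0},{"translation":[0,3.3,-0.2],"twist":0,"gripper":0},{"translation":[0,4,-0.2],"twist":0,"gripper":0}]'

```text
clock: 15.82
eef_pos: [641.6, 127.5, 150.4]
tcp_rot: [3.135, 0.001, -1.392]
contact_force: [4.2, 1.2, 1.9]
opening: -0.001
```

```bash
python3 -c "
from h import *
im=grab_frame('side'); crop('s21',im,180,120,320,280,4)
delta(G(15,148),-1.39)"
```

```text
t 15.87 pos [640.  127.1 149.9] rpy [ 3.133e+00  1.000e-03 -1.392e+00] F [ 2.7 -0.4  2.4] open -0.0
shift cm [0.   2.87 0.21] twist -0.002
```

View pics/s21.png

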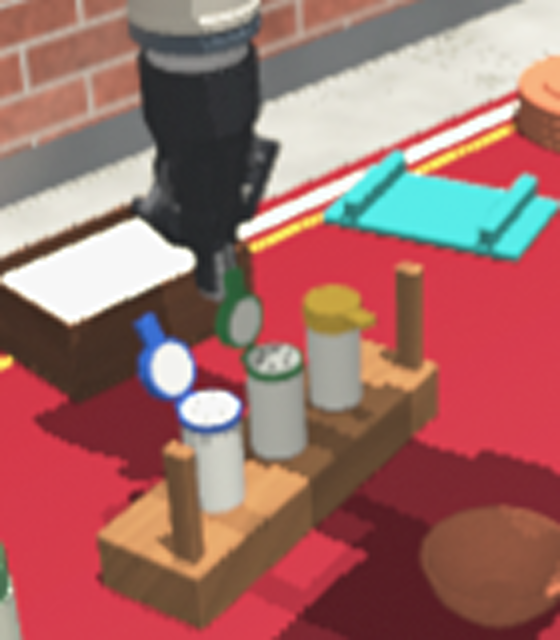

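arm_command --plan '[{"translation":[0,0.6,0.1],"twist":0,"gripper":0},{"translation":[0,1.2,0.2],"twist":0,"gripper":0},{"translation":[0,1.8,0.2],"twist":0,"gripper":0},{"translation":[0,2.4,0.2],"twist":0,"gripper":0},{"translation":[0,2.9,0.2],"twist":0,"gripper":0}]'

```text
clock: 16.28
eef_pos: [610.5, 121.8, 147.8]
tcp_rot: [3.132, 0.001, -1.392]
contact_force: [4.3, 1.5, 1.1]
opening: 0.004
```

```bash
python3 -c "
from h import *
im=grab_frame('side'); crop('s22',im,180,120,320,280,4)
delta(G(5,142),-1.39);delta(G(-5,135),-1.39)"
```

```text
t 16.33 pos [609.6 121.7 147.6] rpy [ 3.131e+00  1.000e-03 -1.392e+00] F [1.7 1.1 1.6] open 0.0
shift cm [0.01 0.77 0.57] twist -0.002
t 16.33 pos [609.6 121.7 147.6] rpy [ 3.131e+00  1.000e-03 -1.392e+00] F [1.7 1.1 1.6] open 0.0
shift cm [0.01 1.77 1.28] twist -0.002
```

View pics/s22.png

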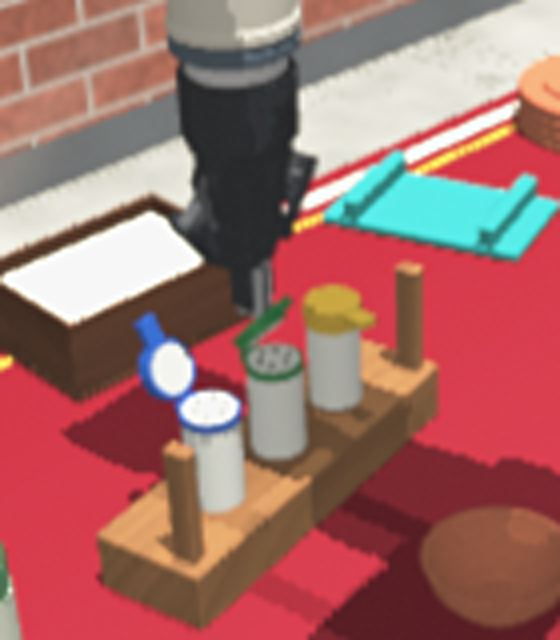

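Green is at about 0.8 rad and blue is still open. Following the arc down.

arm_command --plan '[{"translation":[0,0.4,0.3],"twist":0,"gripper":0},{"translation":[0,0.8,0.55],"twist":0,"gripper":0},{"translation":[0,1.15,0.8],"twist":0,"gripper":0},{"translation":[0,1.5,1.05],"twist":0,"gripper":0},{"translation":[0,1.75,1.3],"twist":0,"gripper":0}]'

```text
clock: 16.75
eef_pos: [591.8, 118.5, 134.4]
tcp_rot: [3.131, 0.001, -1.392]
contact_force: [2.3, 1.1, 3.4]
opening: -0.0
```

```bash
python3 -c "
from h import *
im=grab_frame('side'); crop('s23',im,180,120,320,280,4)
delta(G(-6,129),-1.39)"
```

```text
t 16.8 pos [591.1 118.4 133.9] rpy [ 3.130e+00  1.000e-03 -1.392e+00] F [1.8 0.7 2.8] open 0.0
shift cm [ 0.01 -0.    0.49] twist -0.002
```

View pics/s23.png

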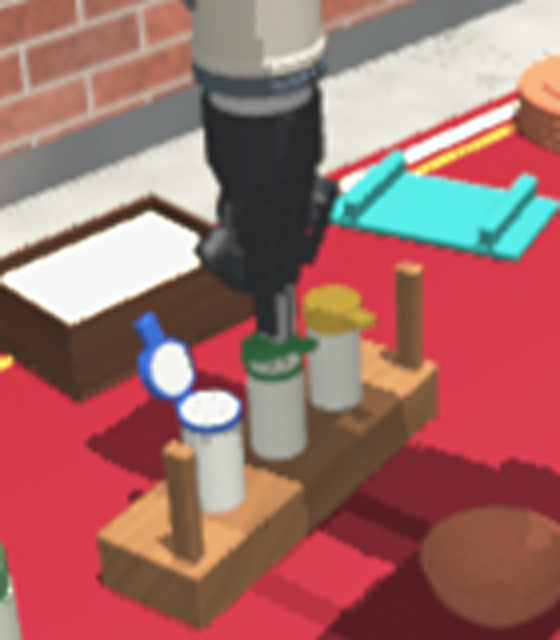

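arm_command --plan '[{"translation":[0,0,0.12],"twist":0,"gripper":0},{"translation":[0,0,0.24],"twist":0,"gripper":0},{"translation":[0,0,0.36],"twist":0,"gripper":0},{"translation":[0,0,0.48],"twist":0,"gripper":0},{"translation":[0,0,0.55],"twist":0,"gripper":0}]'

```text
clock: 17.22
eef_pos: [589.5, 118.1, 127.9]
tcp_rot: [3.126, 0.001, -1.392]
contact_force: [-3.5, -0.6, 5.1]
opening: -0.001
```

arm_command --plan '[{"translation":[0,0,0.05],"twist":0,"gripper":0},{"translation":[0,0,0.1],"twist":0,"gripper":0},{"translation":[0,0,0.15],"twist":0,"gripper":0},{"translation":[0,0,0.2],"twist":0,"gripper":0},{"translation":[0,0,0.2],"twist":0,"gripper":0}]'

```text
clock: 17.63
eef_pos: [588.7, 117.9, 125.5]
tcp_rot: [3.124, 0.001, -1.392]
contact_force: [-2.9, -0.6, 4.2]
opening: 0.001
```

arm_command --plan '[{"translation":[0,0,0.04],"twist":0,"gripper":0},{"translation":[0,0,0.08],"twist":0,"gripper":0},{"translation":[0,0,0.12],"twist":0,"gripper":0},{"translation":[0,0,0.15],"twist":0,"gripper":0},{"translation":[0,0,0.15],"twist":0,"gripper":0}]'

```text
clock: 18.05
eef_pos: [588.5, 117.9, 124.9]
tcp_rot: [3.124, 0.001, -1.392]
contact_force: [-4.6, -0.4, 13.4]
opening: 0.003
```

```bash
python3 -c "
from h import *
im=grab_frame('side'); crop('s24',im,180,120,320,280,4)
delta(G(-6,125),-1.39)"
```

```text
t 18.1 pos [588.5 117.9 124.9] rpy [ 3.124e+00  1.000e-03 -1.392e+00] F [-3.6 -1.4 12.4] open -0.0
shift cm [ 0.01 -0.26 -0.01] twist -0.002
```

View pics/s24.png

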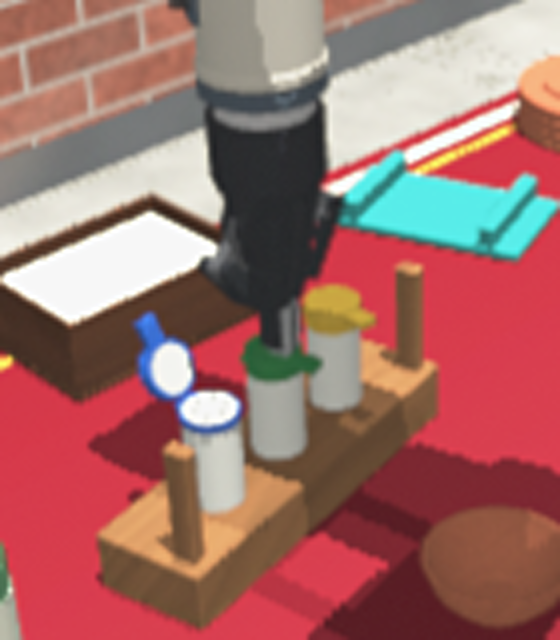

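Seated at z 124.9 with 13 N. Going to about 20 N and holding.

arm_command --plan '[{"translation":[0,0,0.1],"twist":0,"gripper":0},{"translation":[0,0,0.12],"twist":0,"gripper":0},{"translation":[0,0,0.14],"twist":0,"gripper":0},{"translation":[0,0,0.15],"twist":0,"gripper":0},{"translation":[0,0,0.15],"twist":0,"gripper":0}]'

```text
clock: 18.52
eef_pos: [588.5, 117.9, 124.8]
tcp_rot: [3.124, 0.001, -1.392]
contact_force: [-5.5, -1.5, 18.0]
opening: 0.002
```

arm_command --plan '[{"translation":[0,0,0.14],"twist":0,"gripper":0},{"translation":[0,0,0.14],"twist":0,"gripper":0},{"translation":[0,0,0.14],"twist":0,"gripper":0},{"translation":[0,0,0.14],"twist":0,"gripper":0},{"translation":[0,0,0.14],"twist":0,"gripper":0}]'

```text
clock: 18.93
eef_pos: [588.5, 117.9, 124.8]
tcp_rot: [3.125, 0.001, -1.392]
contact_force: [-5.3, -1.1, 17.0]
opening: -0.003
```

arm_command --plan '[{"translation":[0,0,0.16],"twist":0,"gripper":0},{"translation":[0,0,0.17],"twist":0,"gripper":0},{"translation":[0,0,0.17],"twist":0,"gripper":0},{"translation":[0,0,0.17],"twist":0,"gripper":0},{"translation":[0,0,0.17],"twist":0,"gripper":0}]'

```text
clock: 19.35
eef_pos: [588.5, 117.9, 124.8]
tcp_rot: [3.125, 0.001, -1.392]
contact_force: [-6.3, -1.6, 20.5]
opening: -0.004
```

arm_command --plan '[{"translation":[0,0,0.17],"twist":0,"gripper":0},{"translation":[0,0,0.17],"twist":0,"gripper":0},{"translation":[0,0,0.17],"twist":0,"gripper":0},{"translation":[0,0,0.17],"twist":0,"gripper":0},{"translation":[0,0,0.17],"twist":0,"gripper":0}]'

```text
clock: 19.77
eef_pos: [588.5, 117.9, 124.8]
tcp_rot: [3.125, 0.001, -1.392]
contact_force: [-7.1, -0.7, 19.7]
opening: -0.001
```

arm_command --plan '[{"translation":[0,0,0],"twist":0,"gripper":0},{"translation":[0,0,-0.5],"twist":0,"gripper":0},{"translation":[0,0,-2],"twist":0,"gripper":0},{"translation":[0,0,-5],"twist":0,"gripper":0},{"translation":[0,0,-8],"twist":0,"gripper":0}]'

```text
clock: 20.18
eef_pos: [588.7, 117.8, 204.3]
tcp_rot: [3.122, 0.001, -1.392]
contact_force: [0.4, -0.3, 0.9]
opening: 0.001
```

arm_command --plan '[{"translation":[0,2,-2],"twist":0,"gripper":0},{"translation":[0,4,-4],"twist":0,"gripper":0},{"translation":[0,6,-5],"twist":0,"gripper":0},{"translation":[0,8,-5],"twist":0,"gripper":0},{"translation":[0,9,-5],"twist":0,"gripper":0}]'

```text
clock: 20.6
eef_pos: [499.4, 101.6, 256.6]
tcp_rot: [3.122, 0.001, -1.392]
contact_force: [-0.1, 0.4, -1.5]
opening: -0.002
```

```bash
python3 -c "
from h import *
import pickle
delta(G(-6,125),-1.39)
m=camera_model('wrist'); im=grab_frame('wrist'); pickle.dump((m,im),open('w25.pkl','wb')); cv2.imwrite('pics/w25.png',im)
im=grab_frame('side'); cv2.imwrite('pics/s25full.png',im); crop('s25',im,180,120,320,280,4)
im=grab_frame('top'); cv2.imwrite('pics/t25.png',im)"
```

```text
t 20.6 pos [499.4 101.6 256.6] rpy [ 3.122e+00  1.000e-03 -1.392e+00] F [-0.1  0.4 -1.5] open -0.0
shift cm [ 1.000e-02 -9.570e+00  1.297e+01] twist -0.002
```

View pics/s25.png

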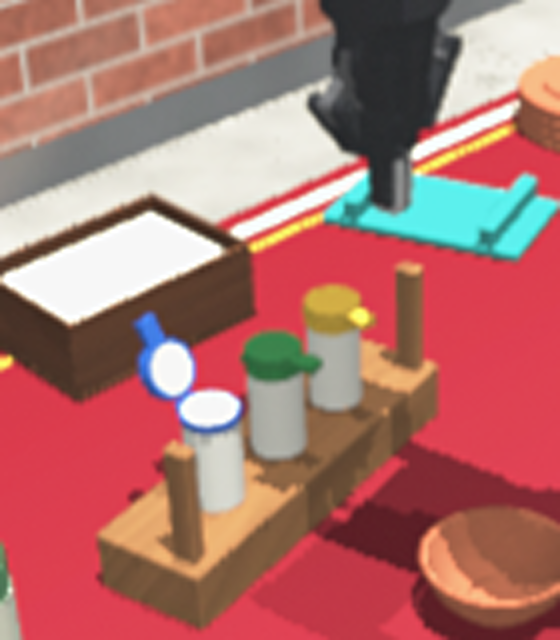

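View pics/w25.png

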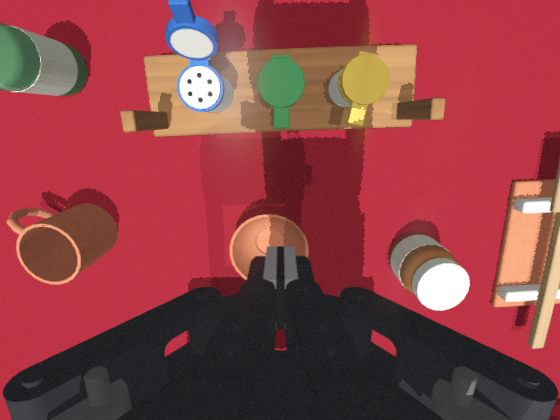

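View pics/t25.png

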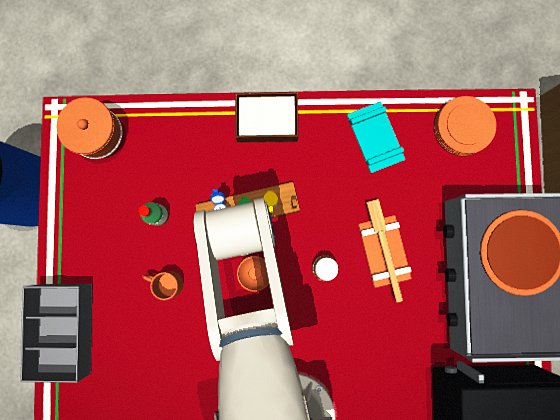

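The final views agree: blue open, green and yellow shut, and the turner across both ridges at (384,250) in the top view. The bystanders have not moved. I'll let the arm settle, then hand in.

arm_command --plan '[{"translation":[0,0,0],"twist":0,"gripper":0},{"translation":[0,0,0],"twist":0,"gripper":0},{"translation":[0,0,0],"twist":0,"gripper":0},{"translation":[0,0,0],"twist":0,"gripper":0},{"translation":[0,0,0],"twist":0,"gripper":0}]'

```text
clock: 21.17
eef_pos: [501.4, 101.9, 255.6]
tcp_rot: [3.121, 0.001, -1.392]
contact_force: [-0.0, 1.0, 0.6]
opening: -0.0
```

```bash
python3 -c "
from rig import job
print(job.sign_off())"
```

```text
the job is handed in; nothing more can be done
None
```

The job is handed in at about 21 s on the clock, with all three steps done in order. The sign-off gives no verdict, so these results are my own checks.

- **Turner:** I laid it across both ridges of the clay rest and released it. I measured its middle within about 1 mm of my estimate of the rest's centre and its angle about 0.01 rad off. The last top view still shows it across both ridges.
- **Blue cap:** I lifted it by the tab to about 1 rad, then pushed it over with the shut fingers. A fit to the wrist image puts it at about 2.0 rad, and it was still standing open in the last views.
- **Green cap:** I swung it over and pressed it while shut for about 1.7 s. The upward force read 17 to 20.5 N at the end of each call, with about 5 to 7 N sideways. The last views show it closed.
- **Everything else:** The yellow cap looks shut and the bystanders show no movement. The robot touches nothing.

No check failed. The only disagreement was 1 to 3 mm between the top and wrist cameras on tube positions. The final cap angles for green and yellow were judged by eye, not measured.

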